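Make up two specimen staining kits

TASK

Make up the two staining kits from the stock on the bench: the orange-lidded specimen cup and the black-capped bottle go in the green tray, the blue-lidded cup and the red-capped bottle in the yellow tray, each cup standing in its tray's large round recess and each bottle in the small one. Keep everything upright, and leave the cup with the colourless lid and the little violet bottle where they stand.

Things in the scene. Friction and masses are not known exactly. Their poses are not given: they have to be found in the camera images.
- tray_green: Fixed green plastic tray, 184 x 100 x 23 mm (x, y, z), end grips 11 mm longer. Two round recesses 12 mm deep, floors 10 mm above the worktop: the large, 74 mm across, for the cup, at x = -42 mm, y = 0 of the tray; the small, 58 mm across, for the bottle, at x = +50 mm, y = 0. Origin: centre of underside; z up. At yaw 0 (it varies 0.3 rad either way) the large recess is nearer the robot.
- tray_yellow: Fixed yellow plastic tray, 184 x 100 x 23 mm (x, y, z), end grips 11 mm longer. Two round recesses 12 mm deep, floors 10 mm above the worktop: the large, 74 mm across, for the cup, at x = -42 mm, y = 0 of the tray; the small, 58 mm across, for the bottle, at x = +50 mm, y = 0. Origin: centre of underside; z up. At yaw 0 (it varies 0.3 rad either way) the large recess is nearer the robot.
- cup_orange_mid (a point): Screw-cap specimen cup with an orange lid, standing upright: 70 mm tall, lid 59 mm across from 56 mm up to the top, body tapering slightly, at most 56 mm across below the lid; about 55 g. The point is on its axis, half-way up (35 mm above its foot); z is its upright axis.
- cup_blue_mid (a point): Screw-cap specimen cup with a blue lid, standing upright: 70 mm tall, lid 59 mm across from 56 mm up to the top, body tapering slightly, at most 56 mm across below the lid; about 55 g. The point is on its axis, half-way up (35 mm above its foot); z is its upright axis.
- cup_clear_mid (a point): Screw-cap specimen cup with a colourless whitish lid, standing upright: 70 mm tall, lid 59 mm across from 56 mm up to the top, body tapering slightly, at most 56 mm across below the lid; about 55 g. The point is on its axis, half-way up (35 mm above its foot); z is its upright axis. Not wanted: it stays where it is.
- bottle_red_mid (a point): Small round screw-cap bottle, white with a red cap and a red band, standing upright: 98 mm tall, body 42 mm across up to about 60 mm, cap 31 mm across from 71 mm up to the top; about 90 g. The point is on its axis, half-way up (49 mm above its foot); z is its upright axis.
- bottle_black_mid (a point): Small round screw-cap bottle, white with a black cap and a brown band, standing upright: 74 mm tall, body 33 mm across up to about 45 mm, cap 25 mm across from 55 mm up to the top; about 50 g. The point is on its axis, half-way up (37 mm above its foot); z is its upright axis.
- bottle_violet_mid (a point): Small round screw-cap bottle, dark violet all over, standing upright: 62 mm tall, body 25 mm across, cap 19 mm across from 46 mm up to the top; about 28 g. The point is on its axis, half-way up (31 mm above its foot); z is its upright axis. Not wanted: it stays where it is.
There are look-alikes about, which are no part of the job. What is shaped like the part that bears bottle_red_mid but pink or turquoise is not meant.

How it is judged (in metres and radians):
At the end, for the whole second after the job is handed in: Each of the four named things stands in its recess: on the recess floor (5 mm), within 13 mm of the centre along each tray axis, upright within 0.12 rad, at rest. The colourless-lidded cup and the violet bottle stand upright within 30 mm of where they were (x of cup_orange_mid in the frame of tray_green between -0.055 and -0.029 m and y of cup_orange_mid in the frame of tray_green between -0.013 and 0.013 m and height (world z) of each of cup_orange_mid, cup_blue_mid below 0.05 m and angle between each of cup_orange_mid, bottle_red_mid, cup_blue_mid, bottle_black_mid, cup_clear_mid, bottle_violet_mid's own z axis and vertical below 0.12 rad and linear speed of each of cup_orange, bottle_red, cup_blue, bottle_black below 0.02 m/s and x of bottle_red_mid in the frame of tray_yellow between 0.037 and 0.063 m and y of bottle_red_mid in the frame of tray_yellow between -0.013 and 0.013 m and height (world z) of bottle_red_mid below 0.064 m and x of cup_blue_mid in the frame of tray_yellow between -0.055 and -0.029 m and y of cup_blue_mid in the frame of tray_yellow between -0.013 and 0.013 m and x of bottle_black_mid in the frame of tray_green between 0.037 and 0.063 m and y of bottle_black_mid in the frame of tray_green between -0.013 and 0.013 m and height (world z) of bottle_black_mid below 0.052 m and distance of each of cup_clear_mid, bottle_violet_mid from where it was at the start of the episode below 0.03 m); the robot touches nothing.
It fails at once if a cup or bottle is tipped over (leans more than 0.7 rad) (angle between any of cup_orange_mid, bottle_red_mid, cup_blue_mid, bottle_black_mid, cup_clear_mid, bottle_violet_mid's own z axis and vertical above 0.7 rad).
It fails at once if the colourless-lidded cup or the violet bottle is moved by more than 30 mm (distance of any of cup_clear_mid, bottle_violet_mid from where it was at the start of the episode above 0.03 m).
It also fails if it takes over 112 s, if anything falls off the work surface, if the arm or the gripper's body presses on something with over 40 N, if the wrist force passes 120 N, or if a joint passes its speed limit or range.

ROBOT

A 6-joint arm with a two-finger parallel gripper is mounted at the origin on a cart in front of the work surface, level with it; the furniture and walls round the work are solid. World frame = base frame: x ahead of the robot, y to its left, z up, the work surface at z = 0. Lengths are in mm, angles in rad, forces in N, time in s.
With the tool pointing down it reaches from about 225 to 875 mm from the base axis. Payload 3.4 kg.
Tool frame: the origin (TCP) lies on the centre line of the jaws, within the pads' length; the fingertips stand arm.tips_ahead ahead of it and the grasp point (between the pads) is the TCP (arm.tips_ahead is the distance from the TCP to the fingertips, in mm); z points along the fingers, y is the direction in which the jaws open and shut (so a half turn about z gives the same grasp; the last joint's range is limited). The gripper opens to 85 mm and grips with 20 to 120 N. Pads are 22 mm wide; open, the fingers measure 114 mm over their backs; the gripper's body (76 mm by 85 mm) begins 54 mm behind the grasp point. The pads swing forward as they close: fully open they stand 13 mm farther back than shut.
Start: joints at [-1.448, 0.276, 1.505, -0, 1.361, -0.121], TCP at [138.797, -558.029, 250.328] pointing down, gripper open.
Joint ranges: [-2.89, 2.89], [-0.75, 2.08], [0.22, 2.7], [-1.18, 4.32], [0.11, 2.71], [-2.7, 2.7]. Speed limits (rad/s): [2.57, 2.57, 3.14, 3.14, 3.14, 3.14].

INTERFACE

Orientations are given as a unit quaternion [x, y, z, w].
In Python, from plant import arm, snapshot gives the robot as it stands.
- The arm moves only by the tool jog_arm, never from a script. Its argument "deltas" is a list of rows, each a list of 5 numbers: the shift along the tool's x, y, z normalised to -1 to 1, where 1 is 100 mm, then the turn about the tool's z normalised to -1 to 1, where 1 is 180 degrees, then the closure, from -1 (fully open) to 1 (shut). In form: [[x, y, z, twist, claw], ...]. A call has 1 to 5 rows; each row is the pose to reach, as a shift and turn from the pose measured when the call began, along the tool's axes at that moment, turning the shorter way round; what a row does not reach only later rows make up. A row lasts 1/12 s, in which the tool goes at most 41.7 mm and 7.16 degrees, less where a joint would pass 70% of its speed; a pose out of reach is approached as far as the arm can. A call with a number of a shift or a turn outside -1 to 1 is refused whole. A call with a gripper value outside its range is refused whole. The fingers move at their own pace and stop on an object; "grip_force" is the grip in N (left out, the last holds). Time passes only in rows, so rows that repeat a pose let the fingers close. It gives the time, the measured TCP pose, the force and the opening at its end, in the units of the state.
- arm.read_state(): the state, without advancing time (a new reading comes with each control period).
- snapshot(name): name is "side" or "top" or "wrist"; returns a dict with "color" (480x640x3 uint8, red, green, blue), "camera_matrix" (3x3 intrinsics, pixels), "xyz" and "orientation" of the camera in the world. Camera axes: x right, y down, z forward; pixel columns grow to the right and rows downward; lengths in mm; the calibration is good to about 2 mm. A picture is of the moment at which its call begins. There is no depth.
- arm.job_done(): hands the job in, once; it reports no verdict.
The state is a dict: "time_s": time; "joints": joint angles; "qd": joint speeds; "effort": joint torques, N m; "tcp_pos": TCP position; "orientation": TCP orientation; "wrist_force": force on the tool from outside, world axes, zero at the start; "torque": the same for the moment, N m; "finger_gap": finger opening in mm.
Only numpy, scipy, OpenCV 4.12 (cv2) and the standard library are available. Lean on these libraries where they do the work, as an engineer would, in place of code of your own. Each camera call takes 0.05 s, during which the arm holds its last target.

## Working session

There is one attempt and no reset: what is moved stays moved. The work goes in short steps, Python scripts to look and compute and a tool call to move; the robot and the scene stay as the last step left them, time stands still between calls to the robot, and variables do not carry over. Pictures are saved under pics/ and viewed, and the job is handed in when it is done.

Besides the shell and the picture viewer there is one more tool, called after ">>>" in YAML: its name, and indented under it one key for each argument. jog_arm: Moves the arm, as the interface text tells. Scaled input: -1 to 1 covers 100 mm each way for a shift and 180 degrees each way for a turn. Its arguments: {"type":"object","properties":{"deltas":{"type":"array"},"grip_force":{"type":"number"}},"required":["deltas"]}

```bash
ls; mkdir -p pics; python3 - <<'E'
from plant import arm, snapshot
import cv2
s=arm.read_state();print(s, arm.tips_ahead)
for n in ("side","top","wrist"):
    d=snapshot(n);cv2.imwrite(f"pics/{n}0.png",d["color"][:,:,::-1]);print(n,d["camera_matrix"],d["xyz"],d["orientation"])
E
```

```text
pics
{'time_s': 0.0, 'joints': array([-1.44799126e+00,  2.76625077e-01,  1.50611365e+00, -9.37705077e-06,
        1.36072520e+00, -1.20992018e-01]), 'qd': array([ 0.00018941,  0.00089091,  0.00114799, -0.00032392,  0.00151964,
       -0.00041974]), 'effort': array([-1.15051389e-03, -4.16774082e+01, -2.45801014e+01,  2.25113121e-05,
        1.09602395e-02, -9.49478277e-06]), 'tcp_pos': array([ 138.73439973, -557.50718086,  249.43030199]), 'orientation': array([ 9.92579014e-01,  1.21597802e-01, -5.43271099e-06, -9.35630669e-04]), 'wrist_force': array([-0.06118757,  0.53500276, -0.4959135 ]), 'torque': array([-0.0170933 , -0.00598887,  0.00068037]), 'finger_gap': 85.3609847638152} 19.0
side [[539.41667382   0.         314.06248746]
 [  0.         539.41667382 241.50933277]
 [  0.           0.           1.        ]] [  259.81442154 -1320.56254119   658.46043322] [ 0.83975942 -0.08413924  0.05162001 -0.53391018]
top [[620.07015396   0.         323.29242163]
 [  0.         620.07015396 245.30115128]
 [  0.           0.           1.        ]] [-273.78331272 -167.09077717 1579.06250577] [ 0.709319   -0.66622435  0.16195913 -0.16364875]
wrist [[362.72204187   0.         320.67992867]
 [  0.         362.72204187 250.19001314]
 [  0.           0.           1.        ]] [ 215.22943556 -538.3803084   373.9733988 ] [ 0.77891087 -0.6080384  -0.09530643  0.12043189]
```

View pics/top0.png

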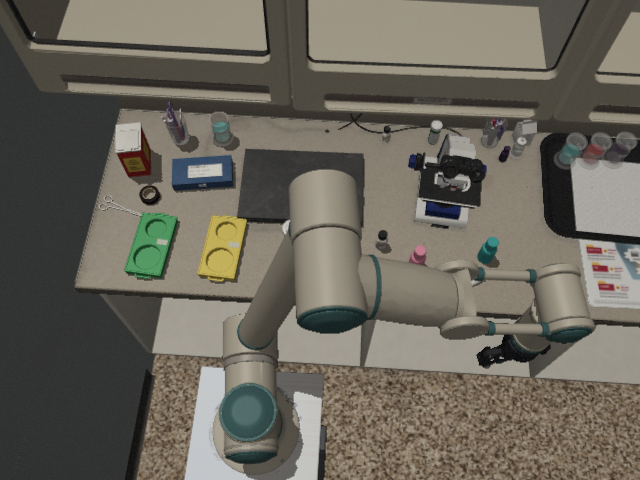

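View pics/side0.png

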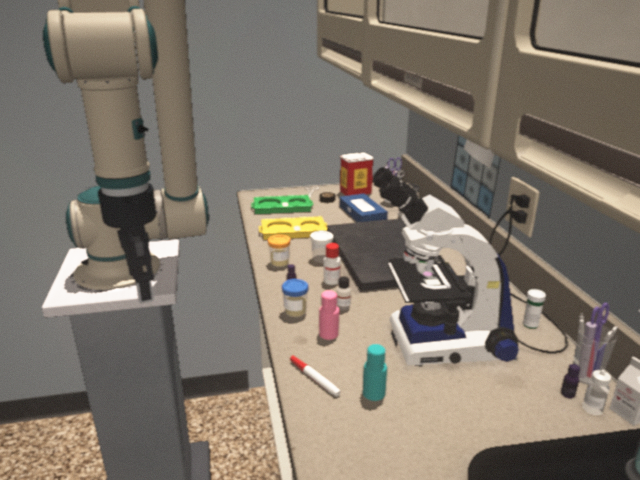

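View pics/wrist0.png

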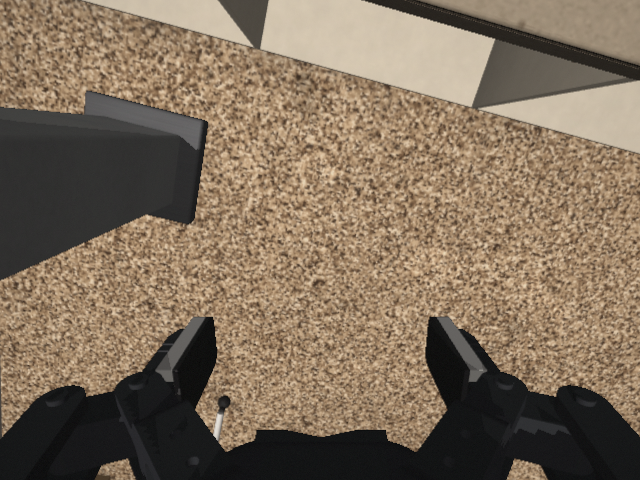

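The side view shows these objects:
- orange cup (279,252)
- blue cup (295,299)
- clear cup (321,247)
- red-capped bottle (332,265)
- black-capped bottle with a brown band (344,294)
- violet bottle (291,275)
- look-alikes: pink (329,315), turquoise (375,373)

In the top view, the green tray is at (151,244) and the yellow tray at (223,248). The arm hides the stock there, so I'll enlarge crops.

```bash
cat > h.py <<'E'
import numpy as np, cv2
from scipy.spatial.transform import Rotation as R
def ray(d,u,v):
    K=d["camera_matrix"]; r=R.from_quat(d["orientation"]).apply(np.linalg.inv(K)@[u,v,1]); return np.array(d["xyz"]),r
def onz(d,u,v,z):
    o,r=ray(d,u,v); return (o+r*(z-o[2])/r[2])
def proj(d,p):
    c=R.from_quat(d["orientation"]).inv().apply(np.array(p)-d["xyz"]); q=d["camera_matrix"]@c; return q[:2]/q[2]
def crop(d,x0,y0,x1,y1,f,name):
    im=d["color"][y0:y1,x0:x1,::-1]; cv2.imwrite(name,cv2.resize(im,None,fx=f,fy=f,interpolation=cv2.INTER_CUBIC))
E
python3 - <<'E'
from plant import snapshot
from h import *
d=snapshot("side"); crop(d,240,180,400,300,5,"pics/s1.png"); crop(d,250,230,410,350,5,"pics/s2.png")
d=snapshot("top"); crop(d,110,195,260,295,5,"pics/t1.png")
E
```

```text
(no output)
```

View pics/s2.png

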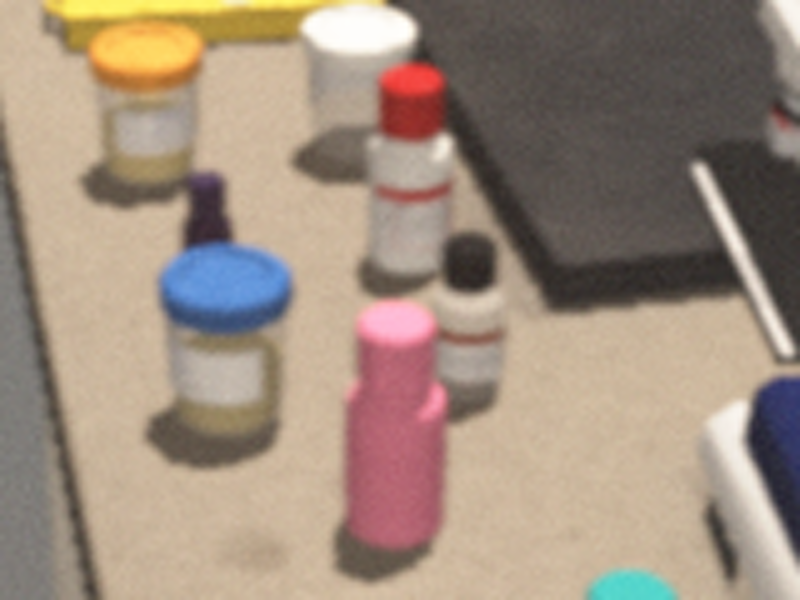

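View pics/t1.png

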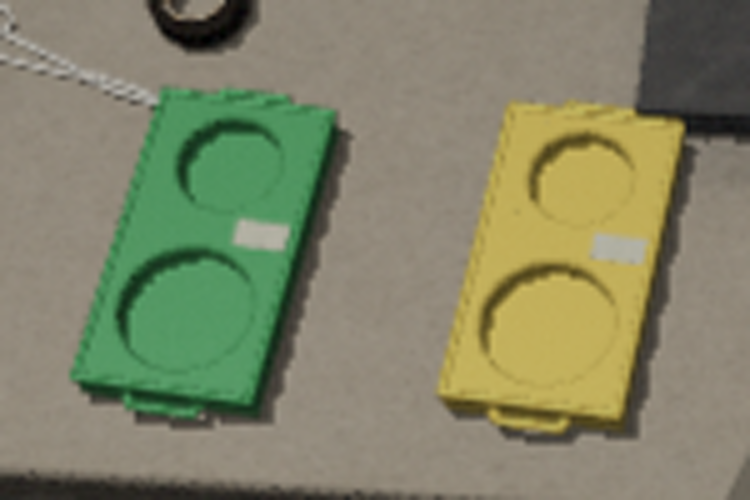

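View pics/s1.png

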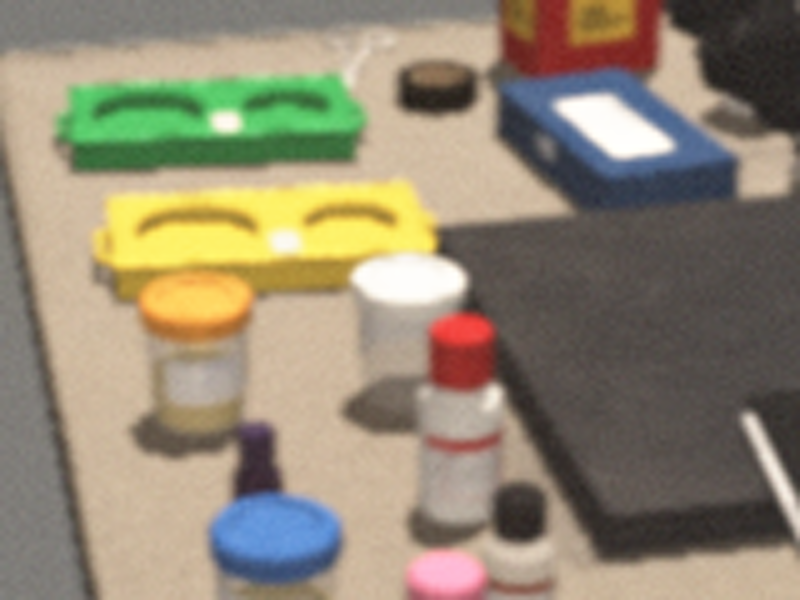

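```bash
python3 - <<'E'
from plant import snapshot
from h import *
d=snapshot("side"); t=snapshot("top")
for n,(u,v),z in [("orange",(147,44),70),("clear",(360,24),70),("red",(413,78),98),("black",(470,245),74),("blue",(227,275),70),("pink",(397,325),98),("violet",(206,181),62)]:
    p=onz(d,250+u/5,230+v/5,z);print(n,p.round(),"top px",proj(t,p).round())
for n,L,S in [("green",(187,310),(232,165)),("yellow",(549,325),(583,180))]:
    a=onz(t,110+L[0]/5,195+L[1]/5,23);b=onz(t,110+S[0]/5,195+S[1]/5,23);e=b-a
    print(n,a.round(1),b.round(1),np.hypot(*e[:2]),np.arctan2(e[1],e[0]))
# corners
for n,c in [("green",[(160,90),(338,112),(254,408),(72,382)]),("yellow",[(510,103),(685,122),(622,425),(440,400)])]:
    print(n,[onz(t,110+u/5,195+v/5,23)[:2].round() for u,v in c])
# side check of trays: s1
for n,L,S in [("green",(150,112),(288,105)),("yellow",(198,226),(352,220))]:
    print(n,[onz(d,240+u/5,180+v/5,23)[:2].round() for u,v in (L,S)])
E
```

```text
orange [420. -55.  70.] top px [290. 264.]
clear [533. -53.  70.] top px [293. 227.]
red [ 532. -180.   98.] top px [339. 225.]
black [ 529. -304.   74.] top px [384. 233.]
blue [ 420. -302.   70.] top px [382. 269.]
pink [ 473. -404.   98.] top px [422. 249.]
violet [ 428. -197.   62.] top px [343. 266.]
green [437.5 345.5  23. ] [529.4 337.1  23. ] 92.28508722229037 -0.09129259055604416
yellow [441.4 144.5  23. ] [532.9 137.6  23. ] 91.76778271822327 -0.07624903489761575
green [array([575., 387.]), array([567., 283.]), array([381., 298.]), array([390., 400.])]
yellow [array([580., 186.]), array([574.,  84.]), array([384.,  97.]), array([393., 198.])]
green [array([442., 335.]), array([533., 329.])]
yellow [array([446., 141.]), array([538., 131.])]
```

>>> jog_arm:
  deltas:
    - [0.4, -0.2, 0, 0, -1]
    - [0.8, -0.4, 0, 0, -1]
    - [1, -0.55, 0, 0, -1]
    - [1, -0.55, 0, 0, -1]

```text
time_s: 0.68
tcp_pos: [225.7, -475.7, 250.2]
orientation: [0.992, 0.124, 0.001, -0.002]
wrist_force: [-0.3, -0.0, 0.3]
finger_gap: 85.6
```

>>> jog_arm:
  deltas:
    - [0.4, -0.2, 0, 0, -1]
    - [0.8, -0.4, 0, 0, -1]
    - [1, -0.55, 0, 0, -1]
    - [1, -0.55, 0, 0, -1]

```text
time_s: 1.02
tcp_pos: [312.4, -393.3, 250.9]
orientation: [0.992, 0.126, 0.003, -0.004]
wrist_force: [-0.6, 0.8, 0.2]
finger_gap: 85.5
```

```bash
cat >> h.py <<'E'
def to(s,p):
    """tool-axis deltas (units of 100mm) to reach world p"""
    return (R.from_quat(s["orientation"]).inv().apply(np.array(p)-s["tcp_pos"])/100).round(3)
E
python3 - <<'E'
from plant import arm,snapshot
from h import *
s=arm.read_state();print(s["tcp_pos"],s["orientation"],s["time_s"],to(s,[420,-302,200]))
d=snapshot("wrist");crop(d,0,0,640,480,1,"pics/w1.png")
t=snapshot("top");crop(t,270,200,430,300,5,"pics/t2.png")
for n,p in dict(blue=(420,-302,70),violet=(428,-197,62),black=(529,-304,74),red=(532,-180,98),orange=(420,-55,70)).items(): print(n,proj(d,p).round())
E
```

```text
[ 312.36771738 -393.29749761  250.9384574 ] [ 0.99201487  0.12603877  0.0028544  -0.00354749] 1.0167 [ 1.267 -0.612  0.522]
blue [243.  70.]
violet [111.  23.]
black [ 275. -104.]
red [  62. -203.]
orange [-95. -24.]
```

View pics/w1.png

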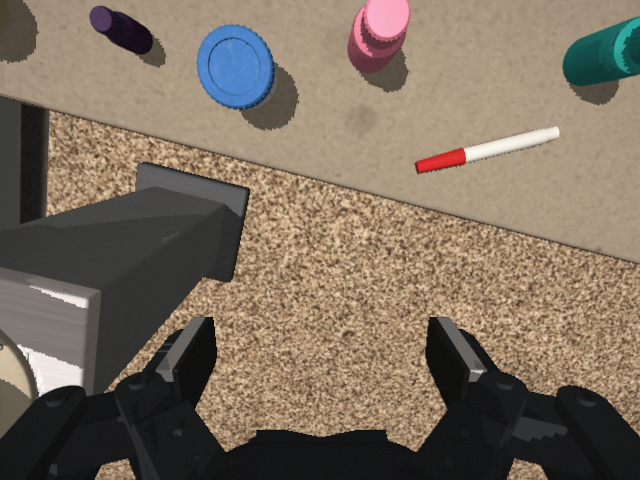

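View pics/t2.png

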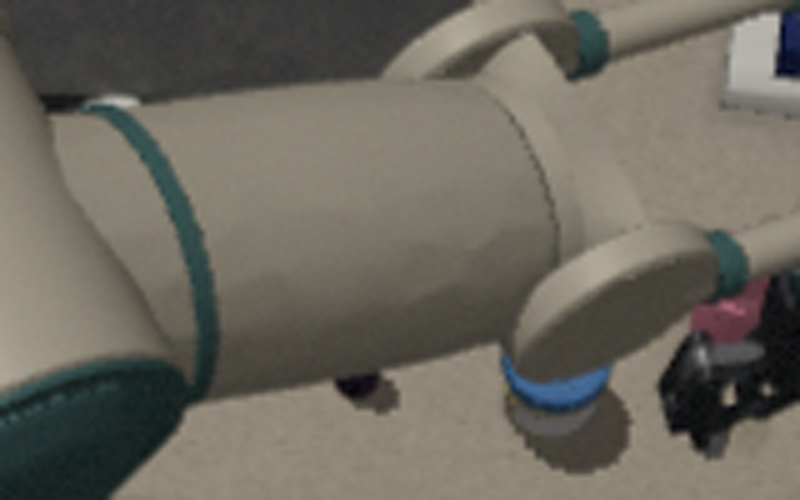

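>>> jog_arm:
  deltas:
    - [0.3, -0.15, 0.1, 0, -1]
    - [0.6, -0.35, 0.2, 0, -1]
    - [0.6, -0.35, 0.3, 0, -1]
    - [0.6, -0.35, 0.3, 0, -1]

```text
time_s: 1.45
tcp_pos: [358.3, -347.9, 219.4]
orientation: [0.992, 0.126, -0.0, -0.003]
wrist_force: [0.4, -0.3, -1.2]
finger_gap: 85.5
```

```bash
python3 - <<'E'
from plant import arm,snapshot
from h import *
s=arm.read_state();print(s["tcp_pos"],s["orientation"],s["qd"].round(3),s["time_s"],to(s,[420,-302,200]))
d=snapshot("wrist");crop(d,0,0,640,480,1,"pics/w2.png")
for n,p in dict(blue=(420,-302,70),violet=(428,-197,62),black=(529,-304,74),red=(532,-180,98),orange=(420,-55,70)).items(): print(n,proj(d,p).round())
E
```

```text
[ 358.33666328 -347.9293395   219.39975103] [ 9.92053617e-01  1.25784409e-01 -1.81995304e-04 -2.80543472e-03] [-0.032 -0.009 -0.038 -0.018  0.024 -0.004] 1.45 [ 0.712 -0.29   0.196]
blue [282. 146.]
violet [144.  96.]
black [323. -28.]
red [ 101. -122.]
orange [-73.  51.]
```

View pics/w2.png

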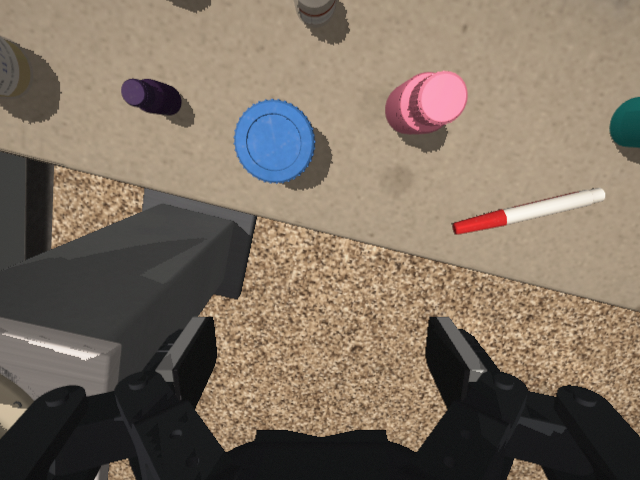

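```bash
python3 - <<'E'
from plant import arm,snapshot
from h import *
d=snapshot("wrist");s=arm.read_state()
print(s["tcp_pos"],s["qd"].round(3))
b=onz(d,274,141,70); print(b,onz(d,133,91,62),to(s,[*b[:2],150]))
t=snapshot("top");print(proj(t,[b[0],b[1],70]))
E
```

```text
[ 358.26415689 -349.83974359  221.06414028] [-0.014 -0.008 -0.019  0.004 -0.     0.003]
[ 421.65985753 -296.75224014   70.        ] [ 429.66835505 -190.21233681   62.        ] [ 0.745 -0.356  0.713]
[380.63401616 268.92985842]
```

>>> jog_arm:
  deltas:
    - [0.3, -0.15, 0.0, 0, -1]
    - [0.5, -0.25, 0, 0, -1]
    - [0.74, -0.35, 0.1, 0, -1]
    - [0.74, -0.35, 0.3, 0, -1]
    - [0.74, -0.35, 0.3, 0, -1]

```text
time_s: 2.02
tcp_pos: [420.4, -297.7, 189.7]
orientation: [0.992, 0.124, -0.001, -0.002]
wrist_force: [-1.0, 0.8, 0.1]
finger_gap: 85.3
```

```bash
python3 - <<'E'
from plant import arm,snapshot
from h import *
d=snapshot("wrist");s=arm.read_state();crop(d,0,0,640,480,1,"pics/w3.png")
print(s["tcp_pos"],s["orientation"],s["qd"].round(3),to(s,[421.5,-297.5,60]))
for n,p in dict(blue=(421.5,-297.5,70),).items(): print(n,proj(d,p).round())
E
```

```text
[ 420.3327592  -298.38841008  190.87336681] [ 9.92291370e-01  1.23913099e-01 -4.01301448e-04 -1.79413503e-03] [-0.013 -0.023 -0.035 -0.001  0.01   0.002] [ 1.400e-02 -1.000e-03  1.309e+00]
blue [322. 250.]
```

View pics/w3.png

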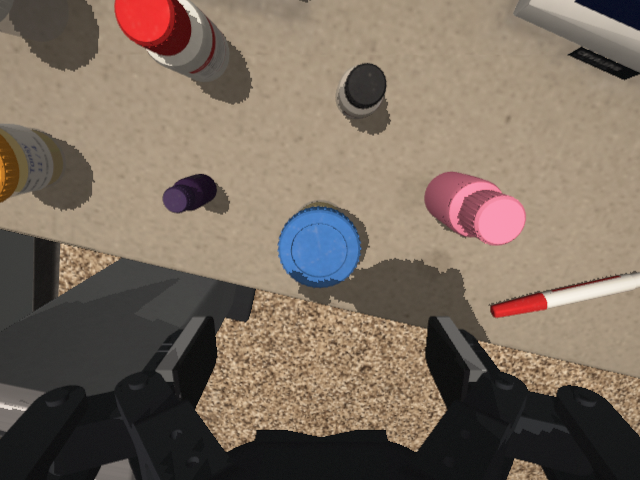

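>>> jog_arm:
  deltas:
    - [0.01, 0.01, 0.4, 0, -1]
    - [0.01, 0.01, 0.8, 0, -1]
    - [0.01, 0.01, 0.9, 0, -1]
    - [0.01, 0.01, 0.9, 0, -1]
  grip_force: 35

```text
time_s: 2.4
tcp_pos: [419.3, -298.6, 99.1]
orientation: [0.992, 0.123, -0.002, -0.004]
wrist_force: [0.6, -0.6, 0.9]
finger_gap: 85.5
```

```bash
python3 - <<'E'
from plant import arm,snapshot
from h import *
s=arm.read_state()
print(s["tcp_pos"],s["orientation"],s["wrist_force"],to(s,[421.5,-297.5,60]))
E
```

```text
[ 419.2912079  -298.58527241   99.11974336] [ 0.99239285  0.123022   -0.00246118 -0.00399603] [ 0.55299533 -0.63260943  0.89735506] [ 0.026 -0.002  0.391]
```

>>> jog_arm:
  deltas:
    - [0.02, 0, 0.2, 0, -1]
    - [0.02, 0, 0.38, 0, -1]
    - [0.02, 0, 0.39, 0, -1]
    - [0.02, 0, 0.39, 0, 0]
    - [0.02, 0, 0.39, 0, 1]

```text
time_s: 2.82
tcp_pos: [422.0, -299.3, 62.2]
orientation: [0.992, 0.123, -0.001, -0.003]
wrist_force: [-0.5, 0.9, 0.5]
finger_gap: 63.5
```

>>> jog_arm:
  deltas:
    - [0, 0, 0, 0, 1]
    - [0, 0, 0, 0, 1]
    - [0, 0, 0, 0, 1]
    - [0, 0, 0, 0, 1]
    - [0, 0, 0, 0, 1]

```text
time_s: 3.23
tcp_pos: [422.4, -299.6, 62.9]
orientation: [0.992, 0.123, -0.001, -0.002]
wrist_force: [-0.3, 0.1, 3.3]
finger_gap: 57.6
```

>>> jog_arm:
  deltas:
    - [0, 0, 0, 0, 1]
    - [0, 0, 0, 0, 1]
    - [0, 0, -0.1, 0, 1]
    - [0, 0, -0.2, 0, 1]

```text
time_s: 3.57
tcp_pos: [422.0, -299.2, 82.9]
orientation: [0.992, 0.123, -0.002, -0.003]
wrist_force: [0.3, -0.5, -0.5]
finger_gap: 57.5
```

>>> jog_arm:
  deltas:
    - [0, 0, -0.4, 0, 1]
    - [0, 0, -0.8, 0, 1]
    - [0, 0, -1, 0, 1]
    - [0, 0, -1, 0, 1]

```text
time_s: 3.9
tcp_pos: [425.0, -302.1, 189.2]
orientation: [0.992, 0.123, 0.002, 0.002]
wrist_force: [0.2, -0.2, 0.4]
finger_gap: 57.3
```

>>> jog_arm:
  deltas:
    - [0.06, -0.2, -0.1, 0, 1]
    - [0.16, -0.6, -0.1, 0, 1]
    - [0.26, -0.9, -0.1, 0, 1]
    - [0.26, -0.9, -0.1, 0, 1]

```text
time_s: 4.23
tcp_pos: [426.6, -202.7, 198.8]
orientation: [0.992, 0.124, 0.002, -0.001]
wrist_force: [-0.9, 0.0, -0.6]
finger_gap: 58.0
```

>>> jog_arm:
  deltas:
    - [0.1, -0.4, 0, 0, 1]
    - [0.2, -0.8, 0, 0, 1]
    - [0.28, -1, 0, 0, 1]
    - [0.28, -1, 0, 0, 1]

```text
time_s: 4.57
tcp_pos: [427.7, -94.4, 198.7]
orientation: [0.992, 0.126, 0.001, -0.003]
wrist_force: [-0.5, 0.3, -1.7]
finger_gap: 57.5
```

>>> jog_arm:
  deltas:
    - [0.1, -0.4, 0, 0, 1]
    - [0.2, -0.8, 0, 0, 1]
    - [0.28, -1, 0, 0, 1]
    - [0.28, -1, 0, 0, 1]

```text
time_s: 4.9
tcp_pos: [429.3, 12.6, 199.1]
orientation: [0.992, 0.128, 0.001, -0.004]
wrist_force: [0.2, -0.2, -0.3]
finger_gap: 57.6
```

```bash
python3 - <<'E'
from plant import arm,snapshot
from h import *
s=arm.read_state()
print(s["tcp_pos"],s["orientation"],s["joints"].round(2),s["finger_gap"],to(s,[441.4,144.5,180]))
d=snapshot("wrist");crop(d,0,0,640,480,1,"pics/w4.png")
t=snapshot("top");crop(t,0,0,640,480,1,"pics/t4.png")
E
```

```text
[429.32651408  12.64560758 199.12788054] [ 0.99173776  0.12821899  0.00102954 -0.00387821] [-0.14  0.09  1.88  0.01  1.17  1.17] 57.58940553434397 [ 0.452 -1.243  0.202]
```

View pics/w4.png

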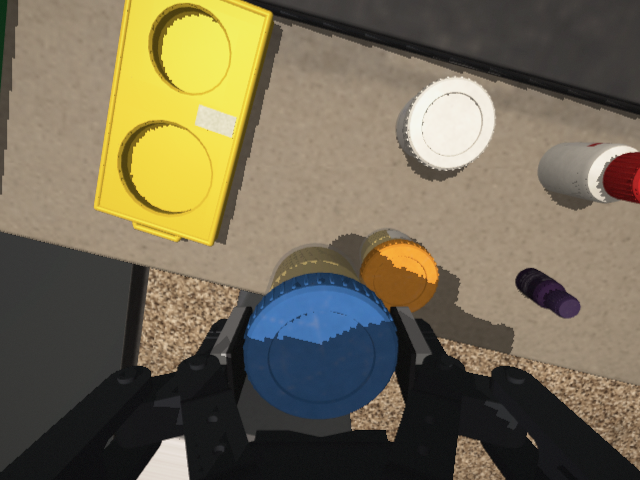

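View pics/t4.png

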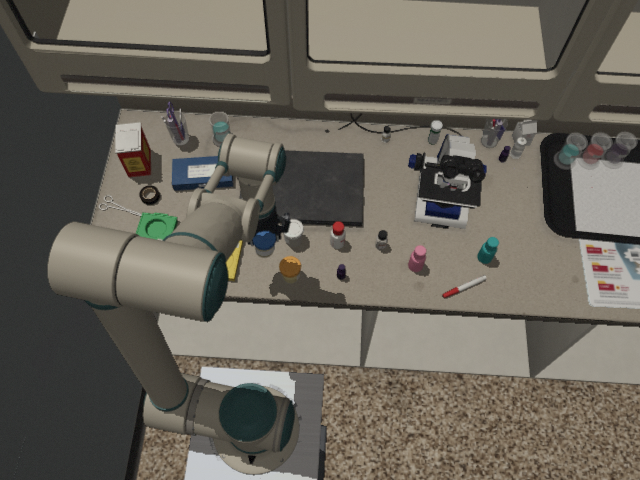

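```bash
python3 - <<'E'
from plant import arm,snapshot
from h import *
d=snapshot("wrist");print([onz(d,u,v,23).round(1) for u,v in ((165,167),(190,49))])
print(onz(d,400,276,70),onz(d,450,124,70))
t=snapshot("top");crop(t,270,210,430,310,5,"pics/t5.png")
E
```

```text
[array([449.7, 146.5,  23. ]), array([540. , 139.6,  23. ])]
[423.47316326 -52.85500542  70.        ] [534.19124129 -50.53425718  70.        ]
```

View pics/t5.png

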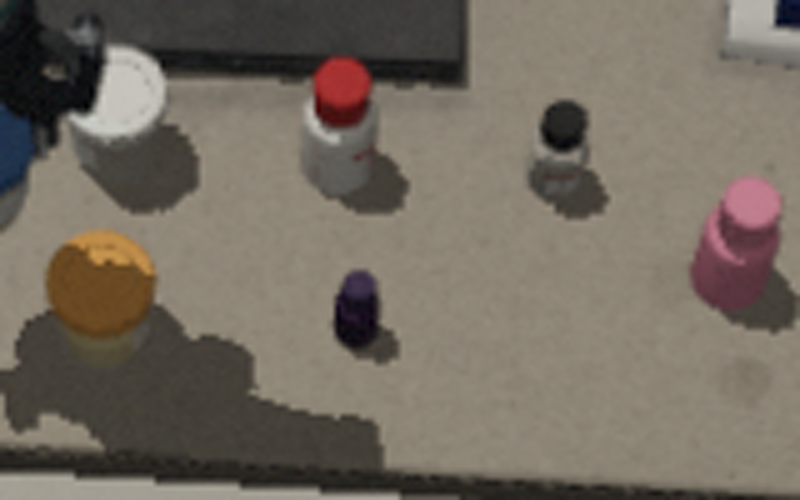

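>>> jog_arm:
  deltas:
    - [0.1, -0.4, 0, 0, 1]
    - [0.25, -0.8, 0, 0, 1]
    - [0.4, -1, 0, 0, 1]
    - [0.4, -1, 0, 0, 1]

```text
time_s: 5.43
tcp_pos: [445.8, 117.3, 199.8]
orientation: [0.992, 0.127, 0.002, -0.003]
wrist_force: [0.1, -0.2, -0.1]
finger_gap: 57.9
```

```bash
python3 - <<'E'
from plant import arm,snapshot
from h import *
t=snapshot("top")
for n,u,v,z in (("orange",101,280,70),("red",343,82,98),("black",564,123,74)): print(n,onz(t,270+u/5,210+v/5,z).round(1))
s=arm.read_state()
d=snapshot("wrist");crop(d,0,0,640,480,1,"pics/w6.png")
print(s["tcp_pos"],s["orientation"],s["qd"].round(3),to(s,[444,144,100]))
for p in [(444,144,23),(536,137,23)]: print(proj(d,p))
crop(t,150,190,310,290,5,"pics/t6.png")
E
```

```text
orange [414.5 -54.8  70. ]
red [ 528.1 -178.    98. ]
black [ 523.6 -300.4   74. ]
[444.73836298 115.3780882  199.55112377] [ 0.99192137  0.12683126  0.00118516 -0.00210328] [-0.038 -0.013  0.031 -0.029  0.02  -0.013] [ 0.062 -0.275  0.997]
[289.20621862 224.39978127]
[324.77867181 115.27986301]
```

View pics/w6.png

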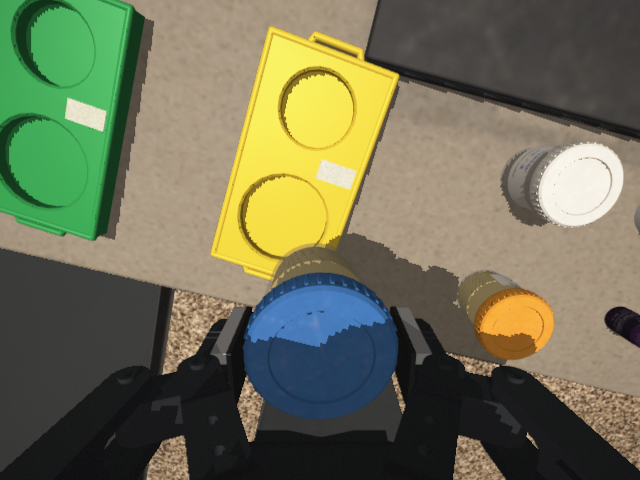

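View pics/t6.png

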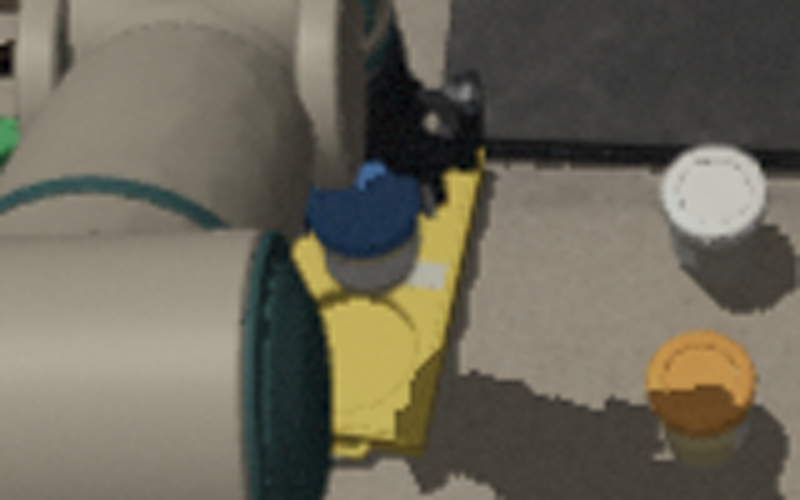

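>>> jog_arm:
  deltas:
    - [0.08, -0.28, 0.2, 0, 1]
    - [0.08, -0.28, 0.6, 0, 1]
    - [0.08, -0.28, 0.96, 0, 1]
    - [0.08, -0.28, 0.96, 0, 1]
    - [0.08, -0.28, 0.96, 0, 1]

```text
time_s: 5.95
tcp_pos: [443.4, 142.1, 102.4]
orientation: [0.992, 0.125, -0.002, -0.001]
wrist_force: [0.4, 0.1, 0.6]
finger_gap: 58.1
```

```bash
python3 - <<'E'
from plant import arm,snapshot
from h import *
s=arm.read_state()
d=snapshot("wrist");crop(d,160,120,480,360,2.5,"pics/w7.png")
t=snapshot("top");crop(t,180,200,300,290,6,"pics/t7.png")
e=snapshot("side");crop(e,240,180,360,270,6,"pics/s7.png")
print(s["tcp_pos"],s["orientation"],s["qd"].round(3),to(s,[446,144.5,75]))
th=np.linspace(0,6.28,5)
for n,c in (("wrist",d),("side",e)): print(n,proj(c,(446,144.5,23)),proj(c,(446,144.5,s["tcp_pos"][2]-63)))
E
```

```text
[443.44818897 142.0567685  102.44617919] [ 0.99211056  0.12534241 -0.00198528 -0.00140288] [ 0.004 -0.042 -0.071  0.005 -0.001  0.002] [ 0.032 -0.016  0.274]
wrist [318.76943926 266.95744473] [318.51318694 277.35173795]
side [279.33944232 224.77183632] [279.17010481 219.66815911]
```

View pics/w7.png

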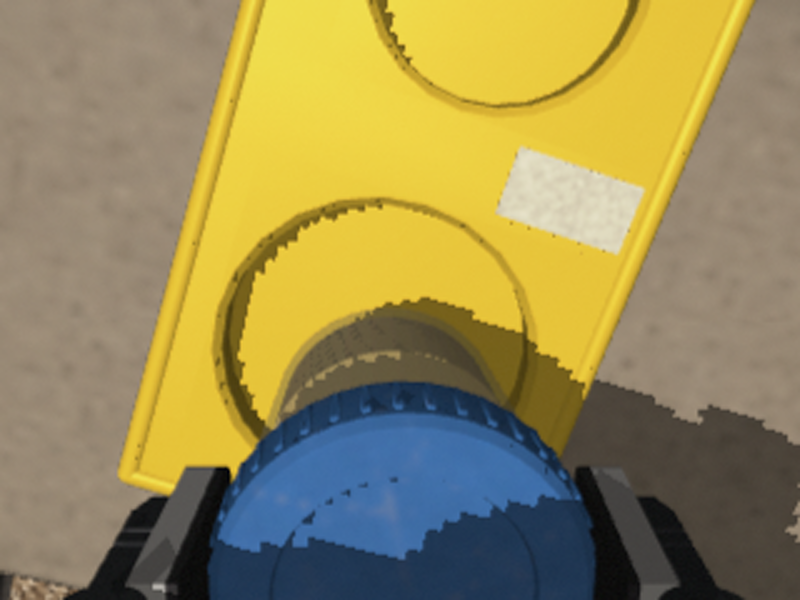

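View pics/t7.png

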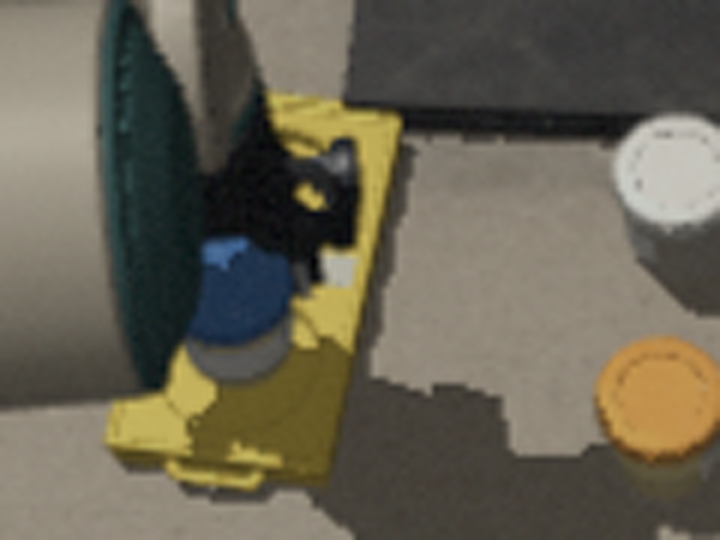

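View pics/s7.png

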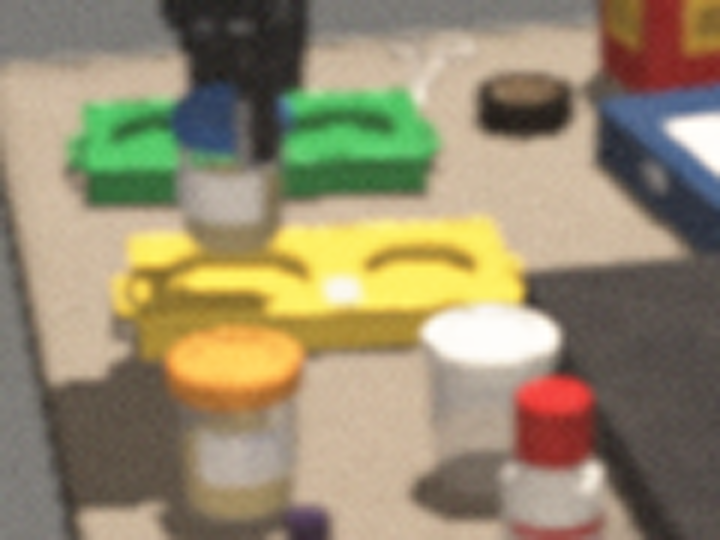

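```bash
python3 - <<'E'
from plant import arm,snapshot
from h import *
s=arm.read_state();print(s["tcp_pos"])
t=snapshot("top");d=snapshot("wrist");x,y,z=s["tcp_pos"]
for dd in (0,):
  print("foot",proj(t,(x,y,z-63)), "lid", proj(t,(x,y,z+7)))
  im=t["color"][200:290,180:300,::-1].copy(); im=cv2.resize(im,None,fx=6,fy=6,interpolation=cv2.INTER_CUBIC)
  a=np.linspace(0,2*np.pi,60)
  def circ(cx,cy,z,r,col):
    pts=np.array([(proj(t,(cx+r*np.cos(q),cy+r*np.sin(q),z))-[180,200])*6 for q in a]).astype(int)
    cv2.polylines(im,[pts],True,col,1)
  circ(x,y,z-63,25,(255,0,255)); circ(x,y,z+7,29.5,(255,255,0)); circ(441.4,144.5,23,37,(0,0,255)); circ(446,146,23,37,(0,0,0))
  cv2.imwrite("pics/t8.png",im)
print(onz(d,308,260,23))
E
```

```text
[446.79696455 143.19259421 105.56738549]
foot [219.57377722 255.22204139] lid [215.92326404 243.73610437]
[451.63411227 153.14947047  23.        ]
```

View pics/t8.png

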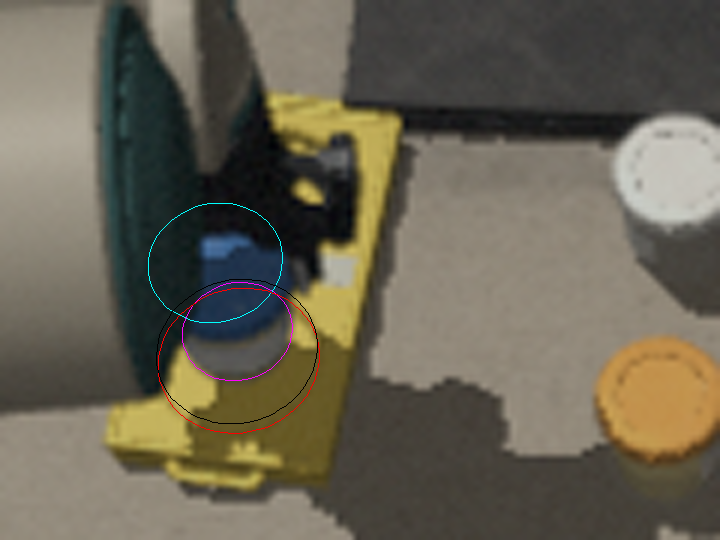

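>>> jog_arm:
  deltas:
    - [-0.01, -0.03, 0.12, 0, 1]
    - [-0.01, -0.03, 0.24, 0, 1]
    - [-0.01, -0.03, 0.28, 0, 1]
    - [-0.01, -0.03, 0.28, 0, 1]
    - [-0.01, -0.03, 0.28, 0, 1]

```text
time_s: 6.62
tcp_pos: [445.5, 146.3, 78.3]
orientation: [0.992, 0.126, 0.003, -0.002]
wrist_force: [-0.0, 0.5, -0.5]
finger_gap: 57.7
```

```bash
cat > look.py <<'E'
import sys
from plant import arm,snapshot
from h import *
def st(p=None):
    s=arm.read_state();print(s["tcp_pos"].round(1),s["orientation"].round(4),s["wrist_force"].round(1),"gap",round(s["finger_gap"],1),"t",s["time_s"],"" if p is None else to(s,p)); return s
E
python3 - <<'E'
from look import *
st([445.5,146,73])
e=snapshot("side");crop(e,240,180,360,270,6,"pics/s9.png")
d=snapshot("wrist");crop(d,160,120,480,360,2.5,"pics/w9.png")
E
```

```text
[445.5 146.3  78.3] [ 0.992   0.1259  0.0034 -0.0018] [-0.   0.5 -0.5] gap 57.7 t 6.6167 [-0.001  0.003  0.053]
```

View pics/s9.png

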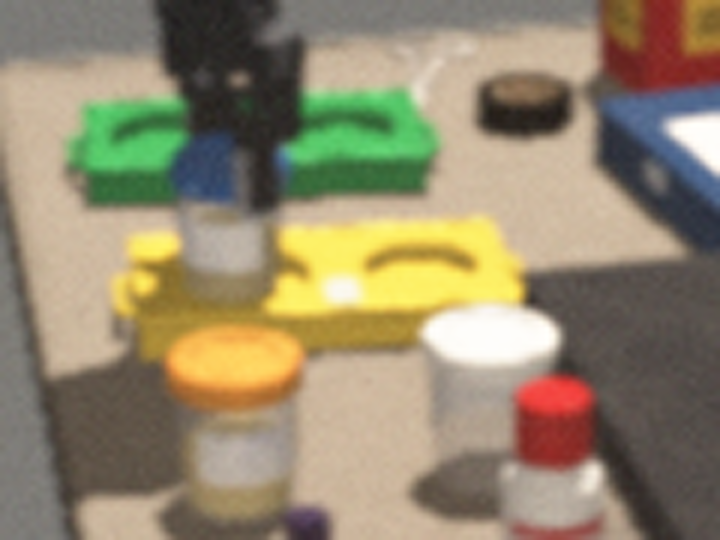

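View pics/w9.png

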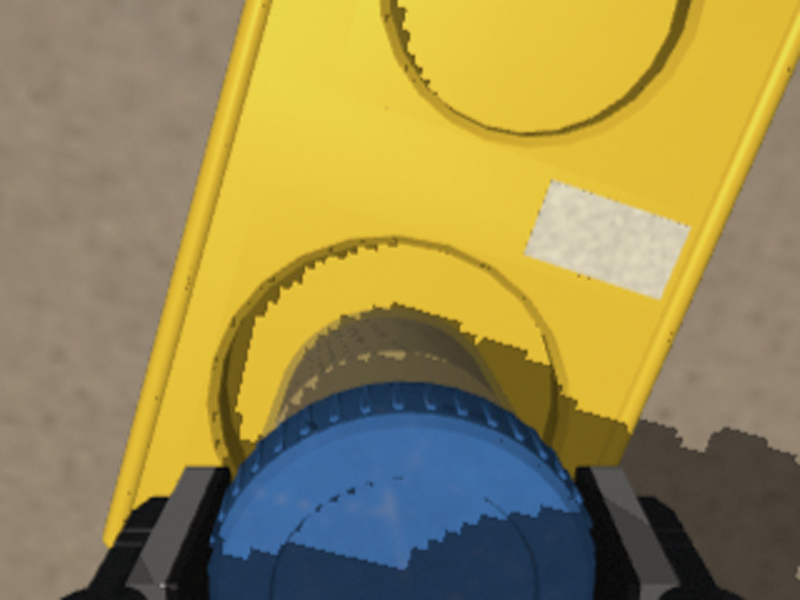

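>>> jog_arm:
  deltas:
    - [0, 0, 0.03, 0, 1]
    - [0, 0, 0.05, 0, 1]
    - [0, 0, 0.05, 0, 1]
    - [0, 0, 0.05, 0, 1]

```text
time_s: 7.05
tcp_pos: [445.6, 146.4, 73.3]
orientation: [0.992, 0.126, 0.004, -0.002]
wrist_force: [1.0, -0.1, -0.2]
finger_gap: 57.6
```

```bash
python3 -c "
from look import *
st([445.5,146,73])"
```

```text
[445.6 146.4  73.3] [ 0.992   0.1259  0.0035 -0.0018] [ 1.  -0.1 -0.2] gap 57.6 t 7.05 [-0.002  0.004  0.003]
```

>>> jog_arm:
  deltas:
    - [0, 0, 0.02, 0, 1]
    - [0, 0, 0.02, 0, 1]
    - [0, 0, 0.02, 0, 0.3]
    - [0, 0, 0.02, 0, 0]
    - [0, 0, 0.02, 0, -0.5]

```text
time_s: 7.47
tcp_pos: [446.3, 146.6, 72.0]
orientation: [0.992, 0.126, 0.004, -0.002]
wrist_force: [0.4, -0.3, -0.7]
finger_gap: 64.0
```

>>> jog_arm:
  deltas:
    - [0, 0, 0, 0, -1]
    - [0, 0, 0, 0, -1]
    - [0, 0, 0, 0, -1]
    - [0, 0, -0.2, 0, -1]
    - [0, 0, -0.5, 0, -1]

```text
time_s: 7.88
tcp_pos: [443.4, 145.9, 120.0]
orientation: [0.992, 0.126, 0.001, -0.002]
wrist_force: [0.6, 0.5, 1.4]
finger_gap: 85.0
```

>>> jog_arm:
  deltas:
    - [0, 0, -0.4, 0, -1]
    - [0, 0, -0.8, 0, -1]
    - [0, 0, -0.9, 0, -1]

```text
time_s: 8.13
tcp_pos: [446.4, 146.1, 215.5]
orientation: [0.992, 0.126, 0.006, -0.002]
wrist_force: [0.9, 0.9, 0.8]
finger_gap: 85.5
```

```bash
python3 - <<'E'
from look import *
st([529,-178,200])
d=snapshot("wrist");crop(d,0,0,640,480,1,"pics/w10.png")
e=snapshot("side");crop(e,240,180,360,270,6,"pics/s10.png")
E
```

```text
[446.4 146.1 215.5] [ 0.992   0.1259  0.0057 -0.0019] [0.9 0.9 0.8] gap 85.5 t 8.1333 [-0.011  3.345  0.147]
```

View pics/w10.png

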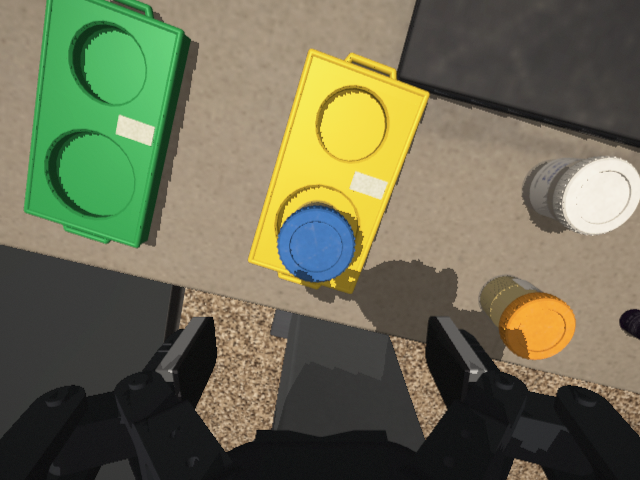

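View pics/s10.png

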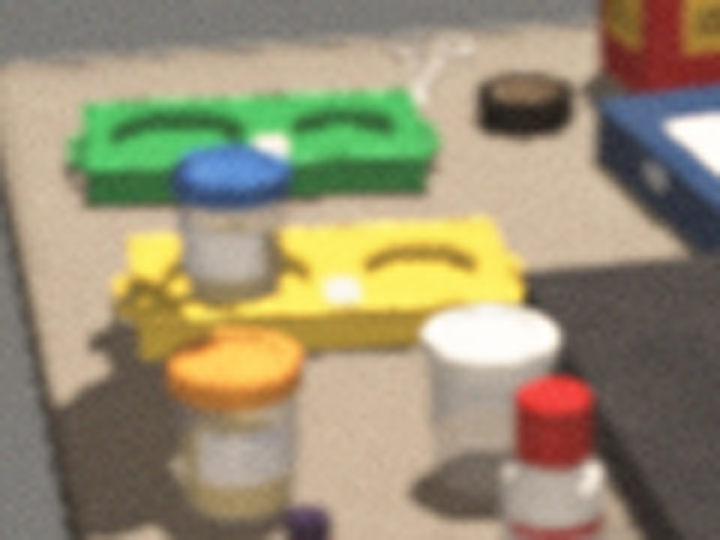

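```bash
python3 - <<'E'
from look import *
d=snapshot("wrist");crop(d,240,40,440,190+0,4,"pics/w11.png");crop(d,230,160,430,310,4,"pics/w11.png")
print("lid",onz(d,317,243,80), "small",onz(d,351,123,23))
t=snapshot("top");crop(t,180,200,300,290,6,"pics/t11.png")
im=d["color"][160:310,230:430,::-1].copy();im=cv2.resize(im,None,fx=4,fy=4,interpolation=cv2.INTER_CUBIC)
a=np.linspace(0,2*np.pi,80)
def circ(cx,cy,z,r,col):
    pts=np.array([(proj(d,(cx+r*np.cos(q),cy+r*np.sin(q),z))-[230,160])*4 for q in a]).astype(int); cv2.polylines(im,[pts],True,col,1)
l=onz(d,317,243,80); circ(l[0],l[1],80,29.5,(0,0,255)); circ(l[0],l[1],23,37,(0,0,0)); circ(l[0]+6,l[1],23,37,(255,0,255))
cv2.imwrite("pics/w12.png",im)
E
```

```text
lid [447.70991777 150.07171022  80.        ] small [537.60786838 145.09662871  23.        ]
```

View pics/w12.png

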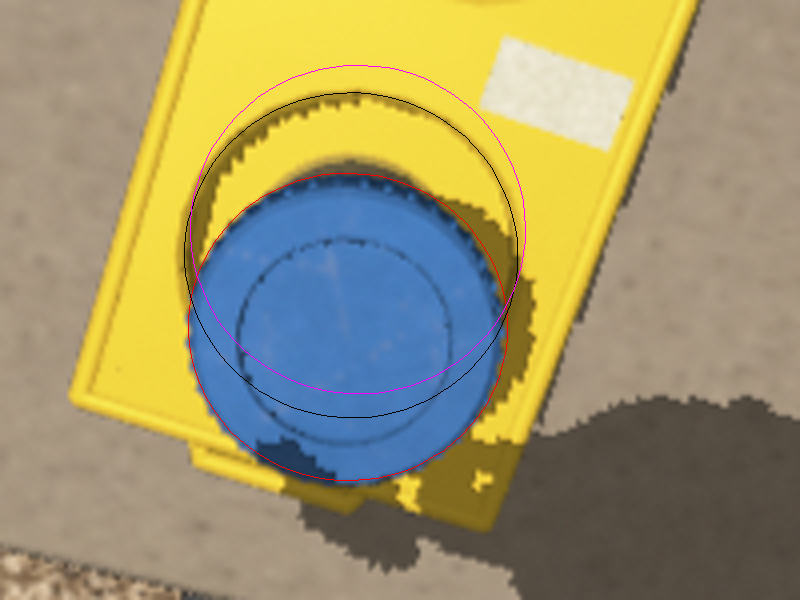

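View pics/t11.png

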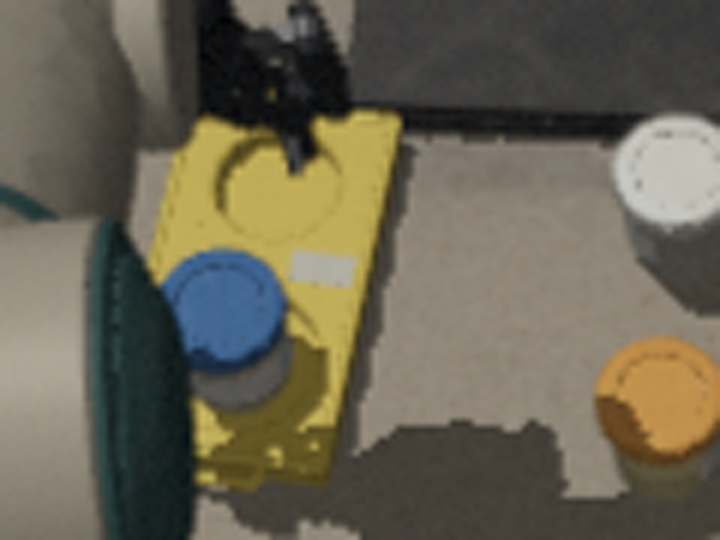

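>>> jog_arm:
  deltas:
    - [0, 0.4, 0.05, 0, -1]
    - [0, 0.8, 0.1, 0, -1]
    - [0, 1, 0.1, 0, -1]
    - [0, 1, 0.1, 0, -1]

```text
time_s: 8.67
tcp_pos: [466.9, 45.3, 195.7]
orientation: [0.992, 0.124, -0.003, -0.001]
wrist_force: [0.3, 0.3, -0.5]
finger_gap: 85.8
```

>>> jog_arm:
  deltas:
    - [0, 0.4, 0, 0, -1]
    - [0, 0.8, 0, 0, -1]
    - [0, 1, 0, 0, -1]
    - [0, 1, 0, 0, -1]

```text
time_s: 9.0
tcp_pos: [491.9, -54.4, 193.2]
orientation: [0.992, 0.122, -0.004, -0.001]
wrist_force: [-0.6, 0.3, 0.8]
finger_gap: 85.2
```

>>> jog_arm:
  deltas:
    - [0, 0.4, 0, 0, -1]
    - [0, 0.7, 0, 0, -1]
    - [0, 0.9, 0, 0, -1]
    - [0, 0.9, 0, 0, -1]

```text
time_s: 9.33
tcp_pos: [514.2, -143.8, 191.0]
orientation: [0.993, 0.121, -0.005, -0.001]
wrist_force: [1.0, -0.3, -0.3]
finger_gap: 85.3
```

```bash
python3 - <<'E'
from look import *
st([532,-178,190])
d=snapshot("wrist");crop(d,0,0,640,480,1,"pics/w13.png")
for p in ((532,-178,98),(526,-302,74)): print(proj(d,p))
E
```

```text
[ 514.2 -143.8  191. ] [ 9.926e-01  1.211e-01 -5.400e-03 -9.000e-04] [ 1.  -0.3 -0.3] gap 85.3 t 9.3333 [0.09  0.375 0.008]
[381.42384068 249.70486567]
[538.60577931 286.60824556]
```

View pics/w13.png

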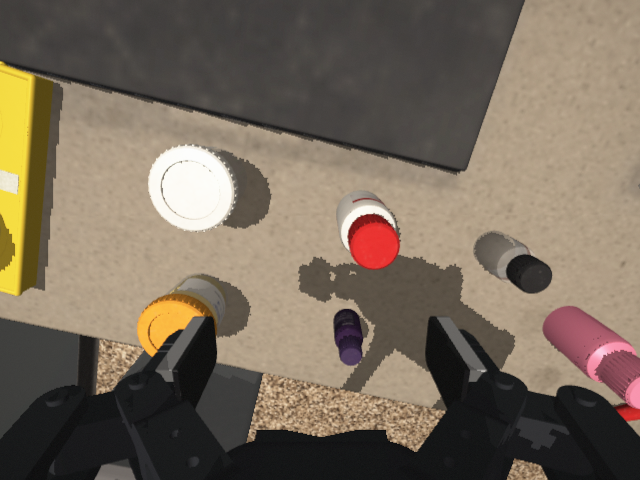

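>>> jog_arm:
  deltas:
    - [0.1, 0.34, 0, 0, -1]
    - [0.11, 0.34, 0, 0, -1]
    - [0.11, 0.34, 0, 0, -1]

```text
time_s: 9.63
tcp_pos: [532.0, -170.7, 189.4]
orientation: [0.993, 0.121, -0.007, -0.003]
wrist_force: [0.7, 0.6, 0.8]
finger_gap: 85.8
```

```bash
python3 - <<'E'
from look import *
st([533,-176.5,86])
d=snapshot("wrist");crop(d,160,60,480,300,2.5,"pics/w14.png")
for p in ((533,-176.5,98),(526,-302,74)): print(proj(d,p))
E
```

```text
[ 532.  -170.7  189.4] [ 0.9926  0.1212 -0.0068 -0.0033] [0.7 0.6 0.8] gap 85.8 t 9.6333 [0.009 0.067 1.034]
[331.75933783 264.30276046]
[496.33500445 301.10508345]
```

View pics/w14.png

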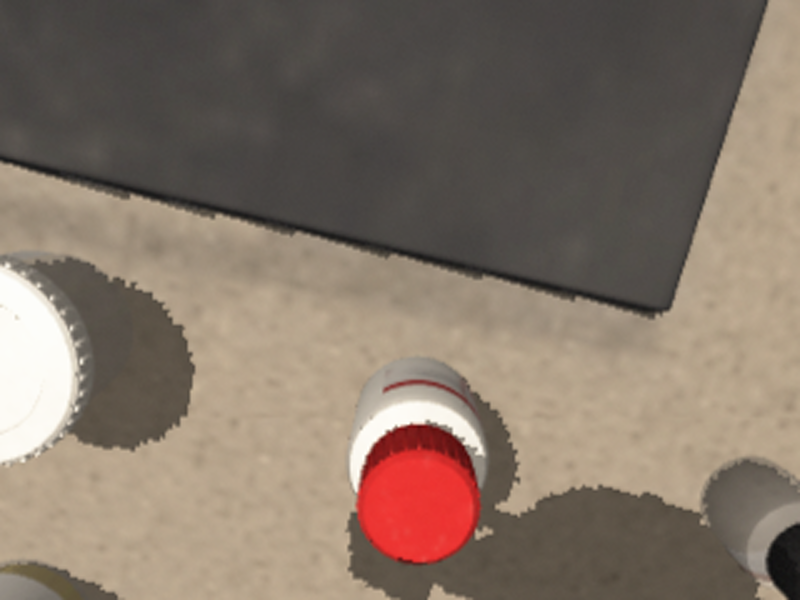

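>>> jog_arm:
  deltas:
    - [0.02, 0.03, 0.3, 0, -1]
    - [0.02, 0.05, 0.6, 0, -1]
    - [0.02, 0.05, 0.7, 0, -1]
    - [0.02, 0.05, 0.7, 0, -1]

```text
time_s: 10.02
tcp_pos: [530.5, -171.3, 116.7]
orientation: [0.992, 0.122, -0.01, -0.006]
wrist_force: [0.1, -0.3, 0.6]
finger_gap: 85.5
```

```bash
python3 - <<'E'
from look import *
st([534,-175,85])
d=snapshot("wrist");crop(d,160,120,480,360,2.5,"pics/w15.png");print(proj(d,(534,-175,98)))
E
```

```text
[ 530.5 -171.3  116.7] [ 0.9924  0.1221 -0.0104 -0.006 ] [ 0.1 -0.3  0.6] gap 85.5 t 10.0167 [0.031 0.049 0.316]
[332.09239039 316.16744737]
```

View pics/w15.png

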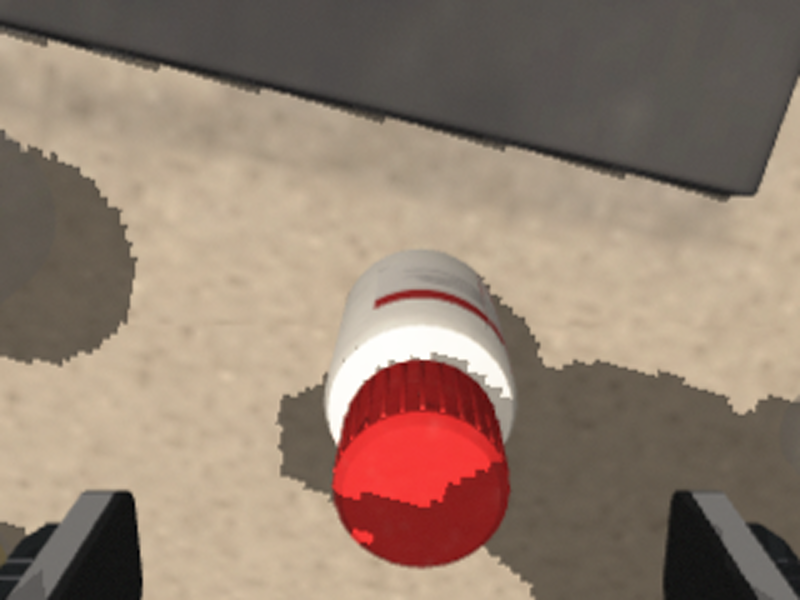

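>>> jog_arm:
  deltas:
    - [0.03, 0.03, 0.2, 0, -1]
    - [0.03, 0.03, 0.31, 0, -1]
    - [0.03, 0.03, 0.31, 0, -1]
    - [0.03, 0.03, 0.31, 0, 0]
    - [0.03, 0.03, 0.31, 0, 1]

```text
time_s: 10.48
tcp_pos: [536.2, -174.3, 89.3]
orientation: [0.992, 0.122, -0.007, -0.004]
wrist_force: [-0.0, 0.1, -0.3]
finger_gap: 63.8
```

>>> jog_arm:
  deltas:
    - [0, 0, 0, 0, 1]
    - [0, 0, 0, 0, 1]
    - [0, 0, 0, 0, 1]
    - [0, 0, 0, 0, 1]
    - [0, 0, 0, 0, 1]

```text
time_s: 10.9
tcp_pos: [536.9, -174.5, 90.6]
orientation: [0.992, 0.122, -0.006, -0.004]
wrist_force: [-1.2, 0.7, 6.6]
finger_gap: 30.1
```

>>> jog_arm:
  deltas:
    - [0, 0, 0, 0, 1]
    - [0, 0, 0, 0, 1]
    - [0, 0, 0, 0, 1]
    - [0, 0, 0, 0, 1]
    - [0, 0, 0, 0, 1]

```text
time_s: 11.32
tcp_pos: [537.0, -174.6, 90.7]
orientation: [0.992, 0.122, -0.006, -0.004]
wrist_force: [0.2, 0.5, 1.4]
finger_gap: 30.0
```

```bash
python3 - <<'E'
from look import *
st([537,139.5,200])
d=snapshot("wrist");crop(d,160,120,480,360,2.5,"pics/w16.png")
E
```

```text
[ 537.  -174.6   90.7] [ 0.9925  0.1221 -0.0063 -0.0035] [0.2 0.5 1.4] gap 30.0 t 11.3167 [ 0.748 -3.057 -1.076]
```

View pics/w16.png

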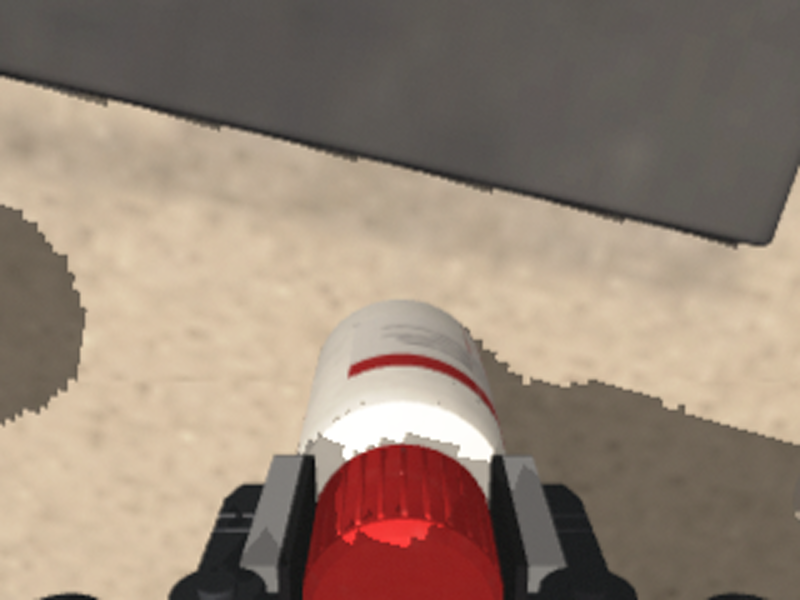

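>>> jog_arm:
  deltas:
    - [0, 0, -0.2, 0, 1]
    - [0, 0, -0.6, 0, 1]
    - [0, 0, -1, 0, 1]
    - [0, 0, -1, 0, 1]
    - [0, 0, -1, 0, 1]

```text
time_s: 11.78
tcp_pos: [539.7, -175.8, 193.0]
orientation: [0.993, 0.122, -0.004, -0.002]
wrist_force: [0.0, -0.4, -1.3]
finger_gap: 30.3
```

>>> jog_arm:
  deltas:
    - [0.06, -0.3, -0.06, 0, 1]
    - [0.16, -0.7, -0.06, 0, 1]
    - [0.25, -1, -0.06, 0, 1]
    - [0.25, -1, -0.06, 0, 1]
    - [0.25, -1, -0.06, 0, 1]

```text
time_s: 12.2
tcp_pos: [538.4, -71.0, 197.5]
orientation: [0.992, 0.124, -0.006, -0.003]
wrist_force: [0.3, -1.2, -1.8]
finger_gap: 30.3
```

>>> jog_arm:
  deltas:
    - [0.06, -0.3, 0, 0, 1]
    - [0.16, -0.7, 0, 0, 1]
    - [0.25, -1, 0, 0, 1]
    - [0.25, -1, 0, 0, 1]
    - [0.25, -1, 0, 0, 1]

```text
time_s: 12.62
tcp_pos: [537.6, 32.3, 196.6]
orientation: [0.992, 0.125, -0.007, -0.002]
wrist_force: [0.1, -0.4, -0.8]
finger_gap: 29.8
```

```bash
python3 - <<'E'
from look import *
st([537,139.5,200])
E
```

```text
[537.6  32.3 196.6] [ 0.9922  0.1247 -0.007  -0.0025] [ 0.1 -0.4 -0.8] gap 29.8 t 12.6167 [ 0.259 -1.04  -0.031]
```

>>> jog_arm:
  deltas:
    - [0.06, -0.3, 0, 0, 1]
    - [0.16, -0.7, 0, 0, 1]
    - [0.26, -1, 0.1, 0, 1]
    - [0.26, -1, 0.4, 0, 1]
    - [0.26, -1, 0.4, 0, 1]

```text
time_s: 13.03
tcp_pos: [534.6, 134.9, 152.0]
orientation: [0.992, 0.125, -0.012, -0.002]
wrist_force: [-1.8, -0.7, -1.7]
finger_gap: 29.9
```

>>> jog_arm:
  deltas:
    - [0, -0.02, 0.1, 0, 1]
    - [0, -0.02, 0.2, 0, 1]
    - [0, -0.02, 0.2, 0, 1]

```text
time_s: 13.28
tcp_pos: [532.4, 135.2, 130.0]
orientation: [0.992, 0.124, -0.014, -0.002]
wrist_force: [-0.4, 0.0, -0.8]
finger_gap: 29.9
```

```bash
python3 - <<'E'
from look import *
st([537,139.5,102])
d=snapshot("wrist");crop(d,160,120,480,360,2.5,"pics/w17.png")
e=snapshot("side");crop(e,240,150,400,270,5,"pics/s17.png")
t=snapshot("top");crop(t,150,150,310,270,5,"pics/t17.png")
E
```

```text
[532.4 135.2 130. ] [ 0.9921  0.1243 -0.0141 -0.0017] [-0.4  0.  -0.8] gap 29.9 t 13.2833 [ 0.063 -0.028  0.278]
```

View pics/w17.png

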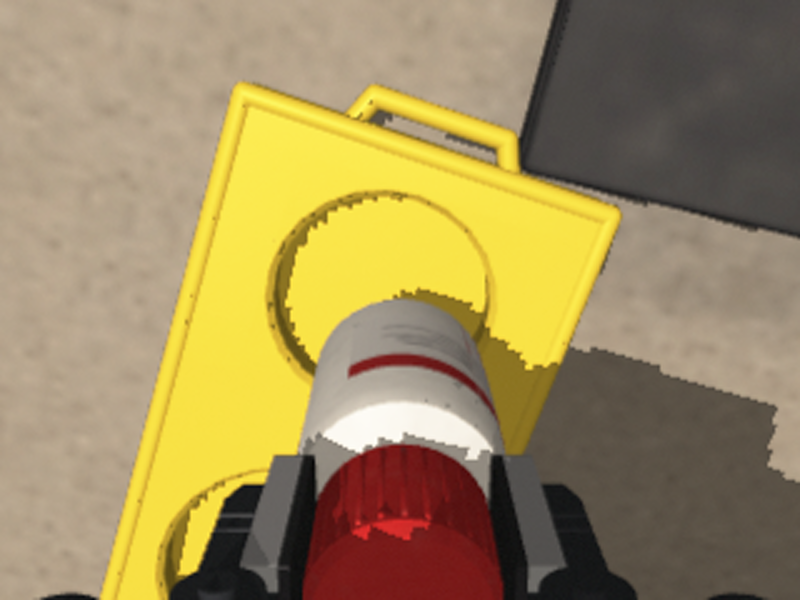

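View pics/s17.png

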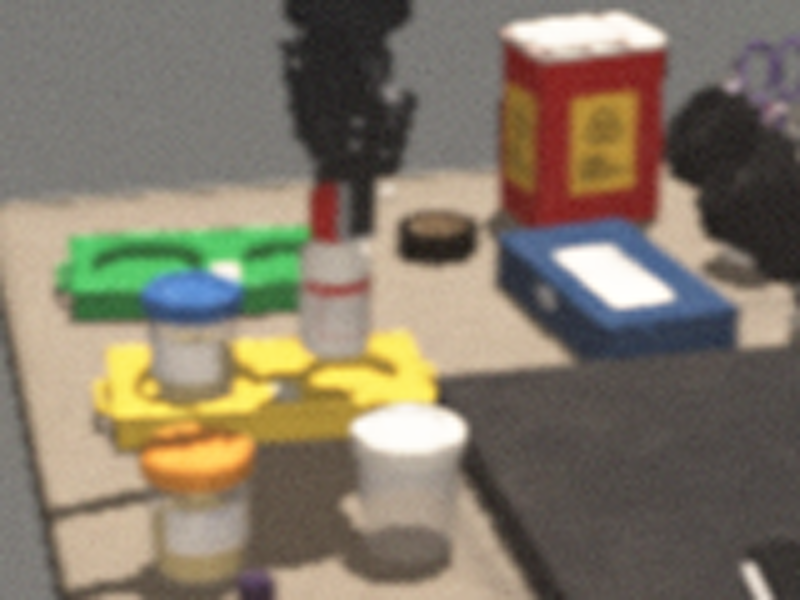

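View pics/t17.png

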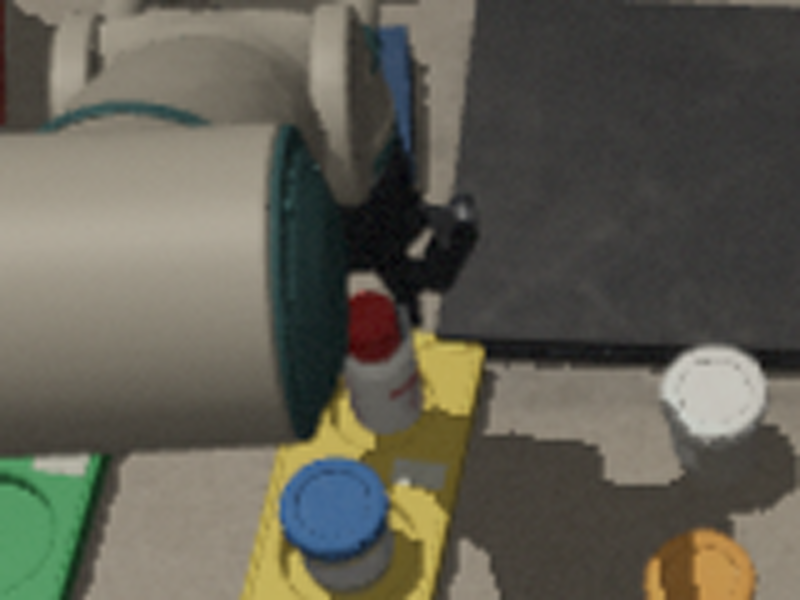

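```bash
python3 - <<'E'
from look import *
s=st([537,139.5,102])
d=snapshot("wrist")
r=onz(d,312,239,23); f=onz(d,319.5,239.5,s["tcp_pos"][2]-90.7)
X=R.from_quat(s["orientation"]).as_matrix()
fc=f-21*np.array([X[0,0],X[1,0],0]); print(r,fc,(r-fc)@X/100)
E
```

```text
[534.2 136.  132.5] [ 0.9921  0.1246 -0.0114 -0.0018] [ 0.2 -0.5 -0.8] gap 29.9 t 13.4333 [ 0.042 -0.025  0.305]
[541.99324643 145.11150511  23.        ] [528.28183588 136.23265149  41.82240256] [ 0.1589432  -0.05092436  0.18508305]
```

>>> jog_arm:
  deltas:
    - [0.04, -0.04, 0.05, 0, 1]
    - [0.09, -0.04, 0.1, 0, 1]
    - [0.09, -0.04, 0.12, 0, 1]
    - [0.09, -0.04, 0.12, 0, 1]
    - [0.09, -0.04, 0.12, 0, 1]

```text
time_s: 13.9
tcp_pos: [541.7, 142.5, 120.3]
orientation: [0.992, 0.125, -0.011, -0.002]
wrist_force: [-0.5, 0.2, 0.6]
finger_gap: 29.8
```

```bash
python3 - <<'E'
from look import *
st([537,139.5,102])
d=snapshot("wrist");crop(d,160,120,480,360,2.5,"pics/w18.png")
e=snapshot("side");crop(e,250,190,350,265,8,"pics/s18.png")
t=snapshot("top");crop(t,180,180,280,255,8,"pics/t18.png")
st([537,139.5,102])
E
```

```text
[541.7 142.5 120.3] [ 0.9921  0.1248 -0.0115 -0.0018] [-0.5  0.2  0.6] gap 29.8 t 13.9 [-0.048  0.018  0.184]
[541.8 142.4 120.7] [ 0.9921  0.1248 -0.0111 -0.0018] [ 0.3  1.4 -0.4] gap 29.9 t 14.05 [-0.05   0.018  0.188]
```

View pics/w18.png

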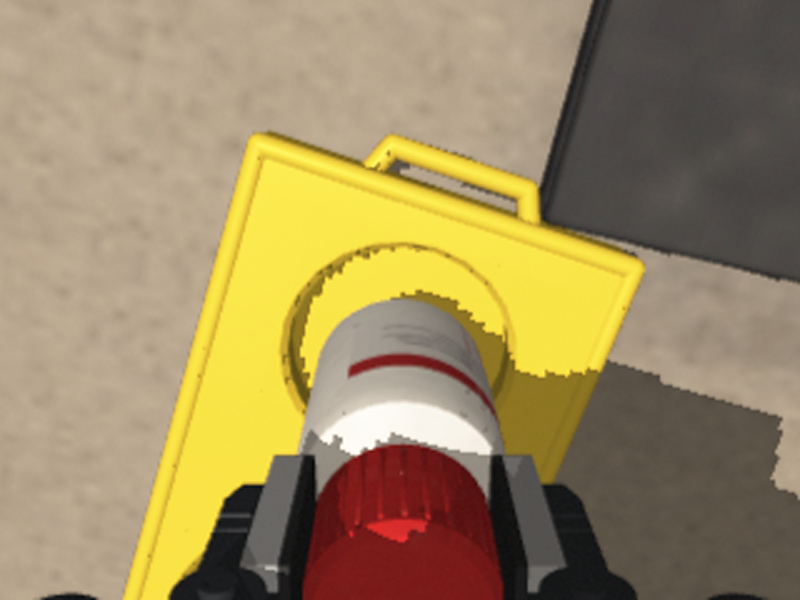

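View pics/s18.png

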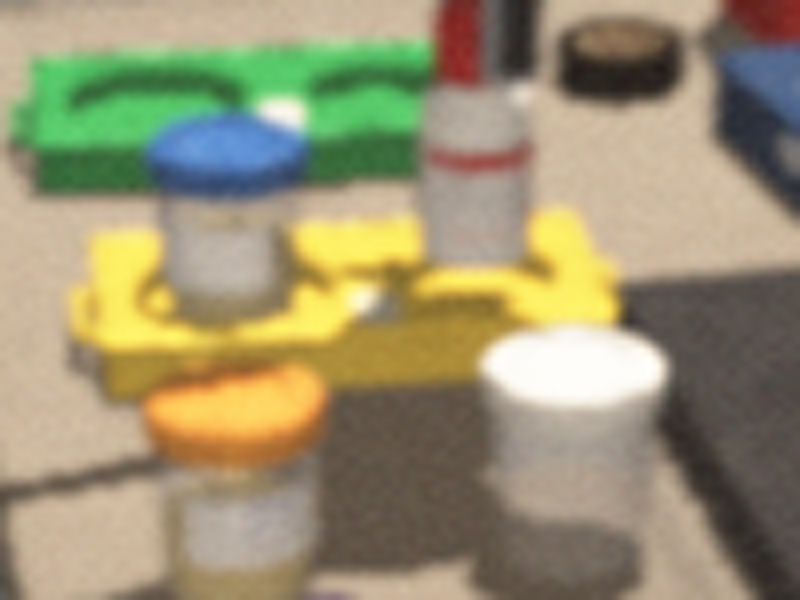

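View pics/t18.png

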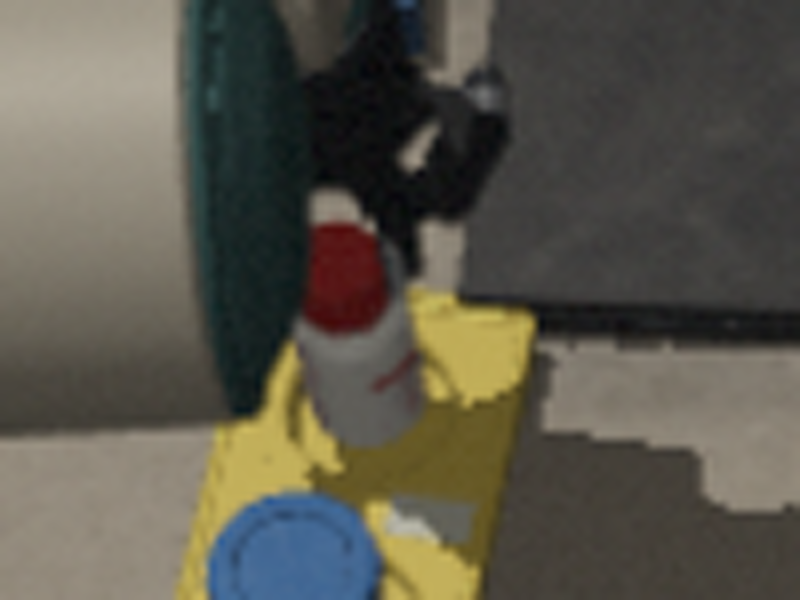

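>>> jog_arm:
  deltas:
    - [0.02, -0.01, 0.04, 0, 1]
    - [0.02, -0.01, 0.09, 0, 1]
    - [0.02, -0.01, 0.09, 0, 1]
    - [0.02, -0.01, 0.09, 0, 1]

```text
time_s: 14.38
tcp_pos: [542.8, 143.8, 111.1]
orientation: [0.992, 0.125, -0.012, -0.002]
wrist_force: [-1.4, 0.7, -1.5]
finger_gap: 30.0
```

```bash
python3 - <<'E'
from look import *
st([537,139.5,102])
d=snapshot("wrist");crop(d,160,120,480,360,2.5,"pics/w19.png")
e=snapshot("side");crop(e,250,190,350,265,8,"pics/s19.png")
E
```

```text
[542.8 143.8 111.1] [ 0.9921  0.1248 -0.0117 -0.0018] [-1.4  0.7 -1.5] gap 30.0 t 14.3833 [-0.065  0.028  0.092]
```

View pics/w19.png

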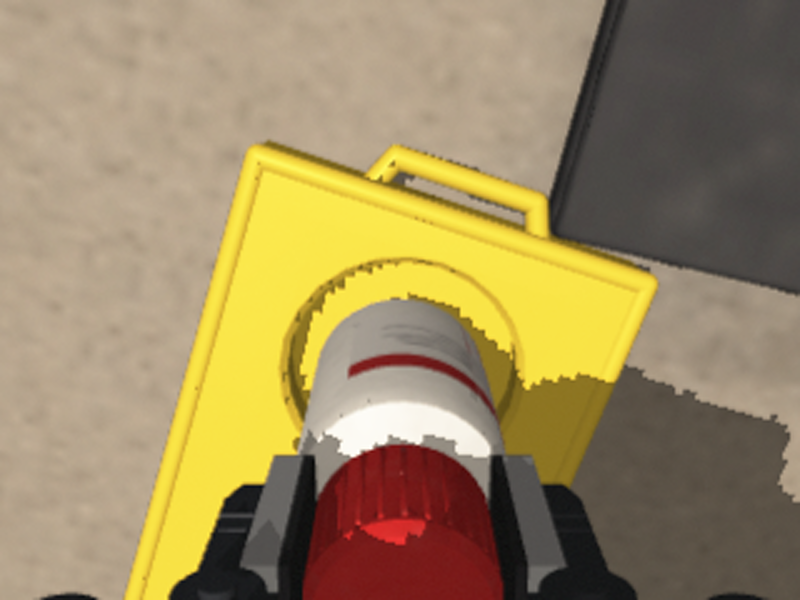

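View pics/s19.png

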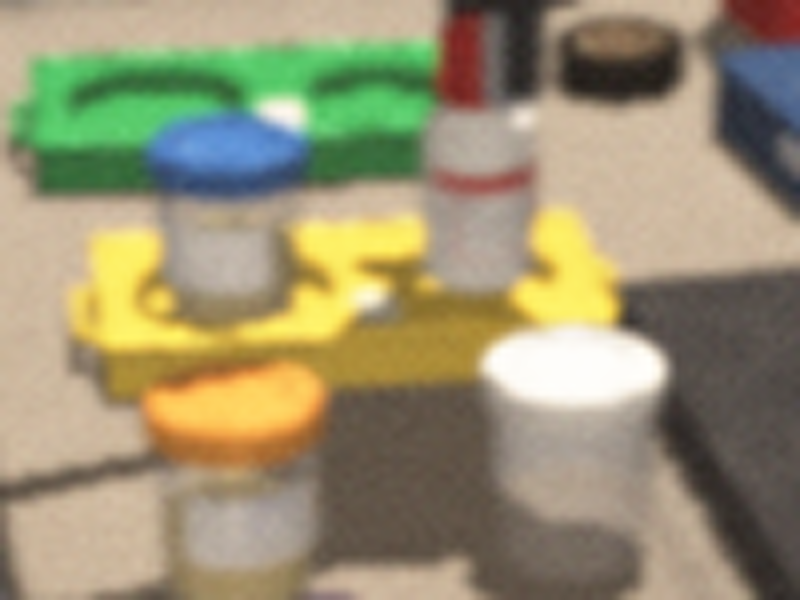

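>>> jog_arm:
  deltas:
    - [0, 0, 0.04, 0, 1]
    - [0, 0, 0.08, 0, 1]
    - [0, 0, 0.09, 0, 1]
    - [0, 0, 0.09, 0, 1]

```text
time_s: 14.82
tcp_pos: [542.6, 143.8, 101.9]
orientation: [0.992, 0.125, -0.012, -0.002]
wrist_force: [-0.5, -0.1, -1.6]
finger_gap: 30.0
```

>>> jog_arm:
  deltas:
    - [0, 0, 0.02, 0, 1]
    - [0, 0, 0.02, 0, 1]
    - [0, 0, 0.02, 0, 1]

```text
time_s: 15.07
tcp_pos: [543.0, 143.9, 100.6]
orientation: [0.992, 0.125, -0.011, -0.002]
wrist_force: [0.9, 0.2, 3.7]
finger_gap: 30.1
```

```bash
python3 - <<'E'
from look import *
st([537,139.5,101])
e=snapshot("side");crop(e,250,190,350,265,8,"pics/s20.png")
st()
E
```

```text
[543.  143.9 100.6] [ 0.9921  0.1247 -0.0112 -0.0019] [0.9 0.2 3.7] gap 30.1 t 15.0667 [-0.069  0.028 -0.003]
[543.  143.9 100.6] [ 0.9921  0.1247 -0.0112 -0.0019] [-0.3  0.   3.9] gap 30.1 t 15.1167
```

View pics/s20.png

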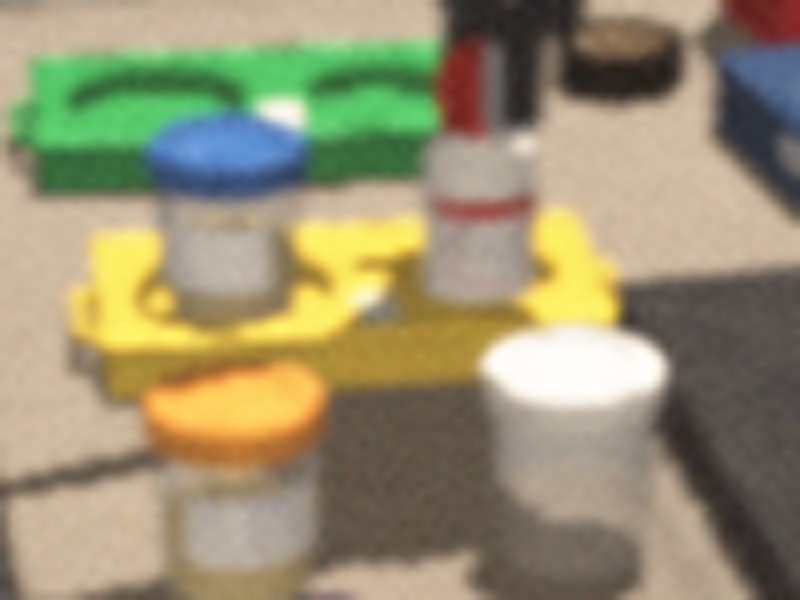

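>>> jog_arm:
  deltas:
    - [0, 0, 0, 0, 0.4]
    - [0, 0, 0, 0, 0]
    - [0, 0, 0, 0, -0.5]
    - [0, 0, 0, 0, -0.5]
    - [0, 0, 0, 0, -0.5]

```text
time_s: 15.53
tcp_pos: [542.9, 143.9, 100.4]
orientation: [0.992, 0.125, -0.011, -0.002]
wrist_force: [0.8, -0.2, -0.3]
finger_gap: 64.1
```

>>> jog_arm:
  deltas:
    - [0, 0, -0.1, 0, -0.5]
    - [0, 0, -0.4, 0, -0.7]
    - [0, 0, -0.8, 0, -1]
    - [0, 0, -0.9, 0, -1]
    - [0, 0, -0.9, 0, -1]

```text
time_s: 15.95
tcp_pos: [547.6, 144.2, 195.0]
orientation: [0.992, 0.125, -0.007, -0.002]
wrist_force: [0.5, -0.1, -0.3]
finger_gap: 85.9
```

```bash
python3 - <<'E'
from look import *
st([419,-54,190])
d=snapshot("wrist");crop(d,160,60,480,300,2.5,"pics/w21.png")
e=snapshot("side");crop(e,250,190,350,265,8,"pics/s21.png")
print(onz(d,320,240,108))
E
```

```text
[547.6 144.2 195. ] [ 0.9922  0.1248 -0.0067 -0.0019] [ 0.5 -0.1 -0.3] gap 85.9 t 15.95 [-1.736  1.602  0.063]
[563.72455104 149.56999585 108.        ]
```

View pics/w21.png

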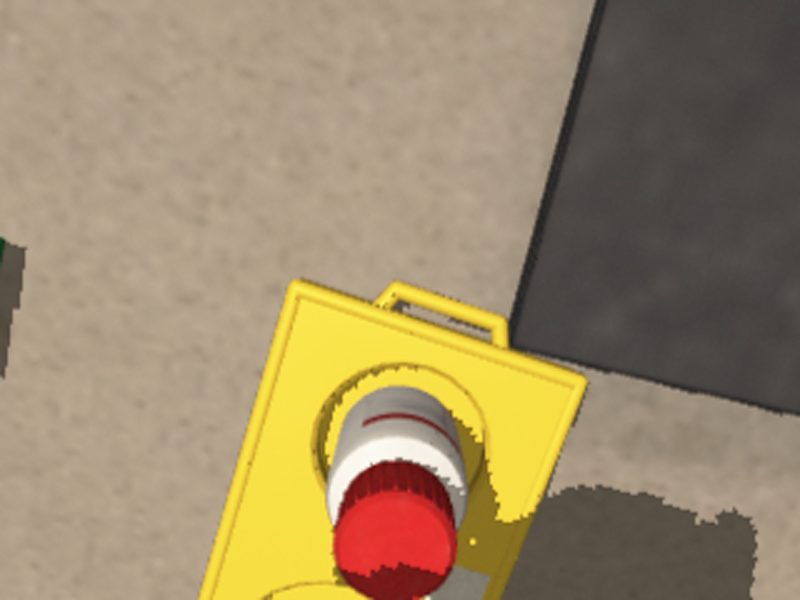

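View pics/s21.png

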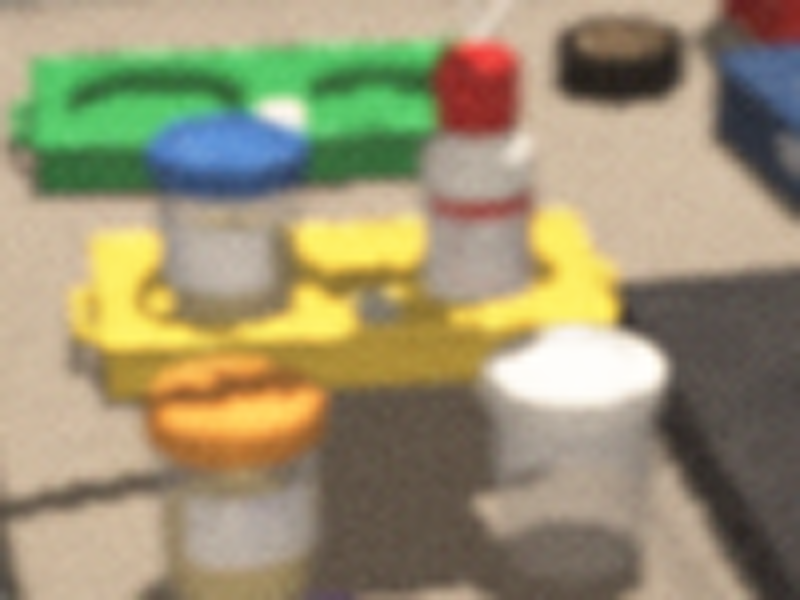

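>>> jog_arm:
  deltas:
    - [-0.25, 0.25, 0, 0, -1]
    - [-0.5, 0.5, 0, 0, -1]
    - [-0.75, 0.75, 0, 0, -1]
    - [-0.87, 0.8, 0, 0, -1]
    - [-0.87, 0.8, 0, 0, -1]

```text
time_s: 16.47
tcp_pos: [476.6, 43.2, 190.5]
orientation: [0.992, 0.123, -0.014, -0.002]
wrist_force: [0.1, 0.9, -0.4]
finger_gap: 85.3
```

>>> jog_arm:
  deltas:
    - [-0.25, 0.25, 0, 0, -1]
    - [-0.5, 0.5, 0, 0, -1]
    - [-0.75, 0.75, 0, 0, -1]
    - [-0.86, 0.8, 0, 0, -1]
    - [-0.86, 0.8, 0, 0, -1]

```text
time_s: 16.88
tcp_pos: [411.1, -56.0, 191.4]
orientation: [0.992, 0.122, -0.015, -0.003]
wrist_force: [-0.1, 0.1, 0.2]
finger_gap: 85.3
```

```bash
python3 - <<'E'
from look import *
st([420,-54,62])
d=snapshot("wrist");crop(d,0,0,640,480,1,"pics/w22.png")
t=snapshot("top");crop(t,110,180,270,300,5,"pics/t22.png")
print(proj(d,(420,-54,70)))
st([420,-54,62])
E
```

```text
[411.1 -56.  191.4] [ 0.9924  0.1218 -0.015  -0.0027] [-0.1  0.1  0.2] gap 85.3 t 16.8833 [0.129 0.014 1.291]
[323.10058688 233.82066239]
[413.4 -54.7 191.9] [ 0.9923  0.1228 -0.0136 -0.0028] [0.4 0.6 0.9] gap 85.5 t 16.9833 [0.1   0.02  1.296]
```

View pics/w22.png

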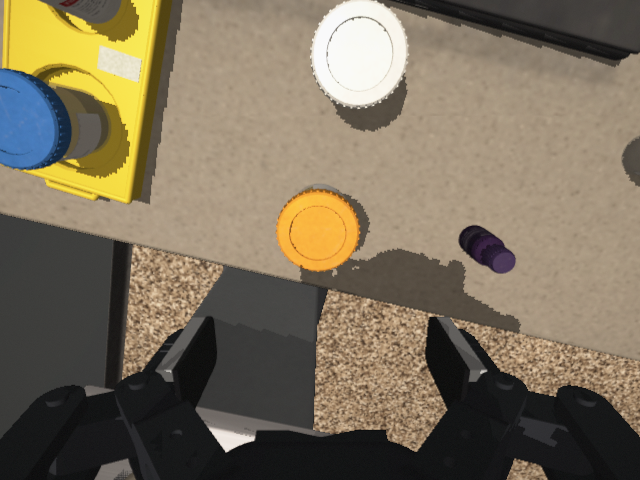

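View pics/t22.png

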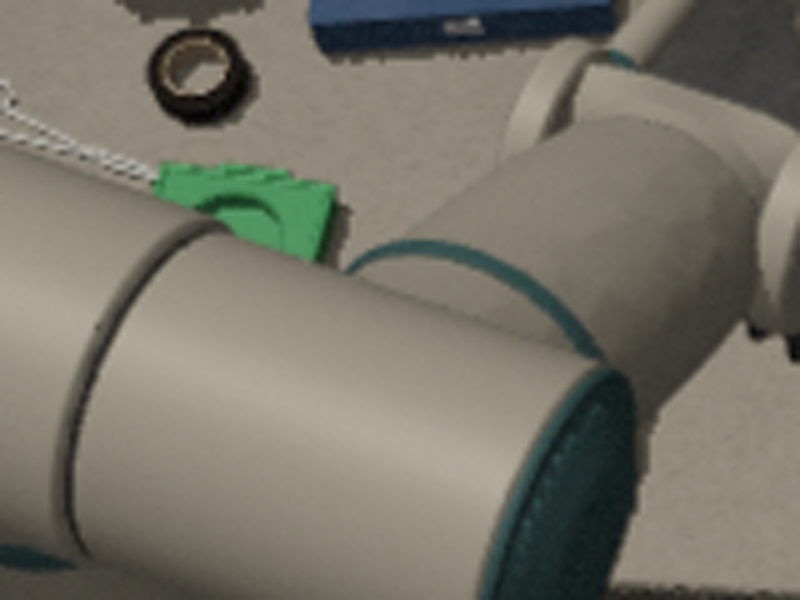

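>>> jog_arm:
  deltas:
    - [0.08, 0.01, 0.3, 0, -1]
    - [0.08, 0.01, 0.7, 0, -1]
    - [0.08, 0.01, 0.9, 0, -1]
    - [0.08, 0.01, 0.9, 0, -1]
    - [0.08, 0.01, 0.9, 0, -1]

```text
time_s: 17.4
tcp_pos: [419.3, -52.3, 100.9]
orientation: [0.992, 0.124, -0.015, -0.004]
wrist_force: [-0.2, 0.0, -0.3]
finger_gap: 85.6
```

```bash
python3 - <<'E'
from look import *
st([420.5,-53,62])
E
```

```text
[419.3 -52.3 100.9] [ 0.9922  0.1236 -0.0146 -0.0035] [-0.2  0.  -0.3] gap 85.6 t 17.4 [0.021 0.014 0.388]
```

>>> jog_arm:
  deltas:
    - [0.02, 0.01, 0.2, 0, -1]
    - [0.02, 0.01, 0.39, 0, -1]
    - [0.02, 0.01, 0.39, 0, -1]
    - [0.02, 0.01, 0.39, 0, 0]
    - [0.02, 0.01, 0.39, 0, 1]

```text
time_s: 17.82
tcp_pos: [421.9, -52.7, 63.4]
orientation: [0.992, 0.124, -0.013, -0.003]
wrist_force: [-0.4, 1.4, 0.6]
finger_gap: 63.7
```

>>> jog_arm:
  deltas:
    - [0, 0, 0, 0, 1]
    - [0, 0, 0, 0, 1]
    - [0, 0, 0, 0, 1]
    - [0, 0, 0, 0, 1]
    - [0, 0, 0, 0, 1]

```text
time_s: 18.23
tcp_pos: [422.5, -52.9, 64.0]
orientation: [0.992, 0.124, -0.012, -0.003]
wrist_force: [0.0, 1.0, 4.8]
finger_gap: 57.6
```

```bash
python3 - <<'E'
from look import *
st([440,347,190])
d=snapshot("wrist");crop(d,160,120,480,360,2.5,"pics/w23.png")
E
```

```text
[422.5 -52.9  64. ] [ 0.9922  0.1237 -0.0123 -0.0027] [0.  1.  4.8] gap 57.6 t 18.2333 [ 1.121 -3.844 -1.255]
```

View pics/w23.png

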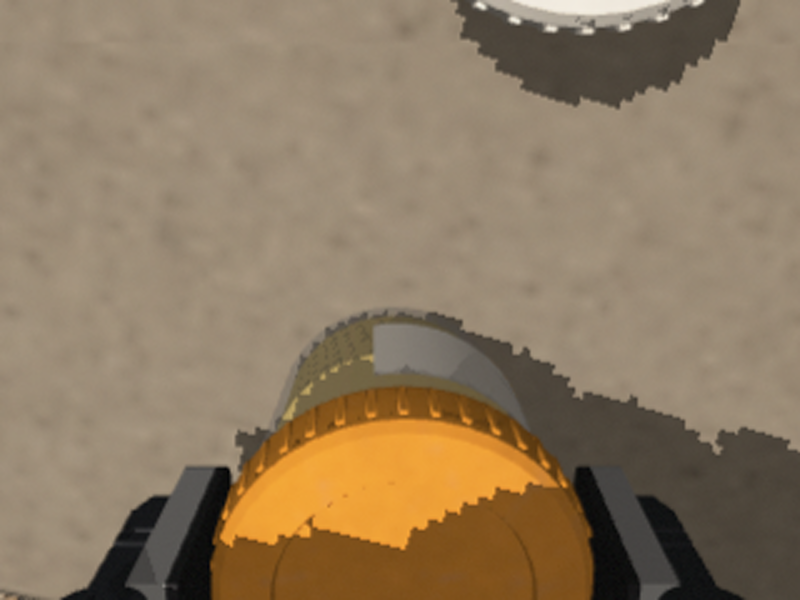

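>>> jog_arm:
  deltas:
    - [0, 0, -0.1, 0, 1]
    - [0, 0, -0.4, 0, 1]
    - [0, 0, -0.8, 0, 1]
    - [0, 0, -1, 0, 1]
    - [0, 0, -1, 0, 1]

```text
time_s: 18.7
tcp_pos: [428.1, -54.0, 168.1]
orientation: [0.992, 0.124, -0.008, -0.001]
wrist_force: [0.2, -0.6, -0.0]
finger_gap: 57.7
```

>>> jog_arm:
  deltas:
    - [0.07, -0.3, -0.2, 0, 1]
    - [0.18, -0.65, -0.25, 0, 1]
    - [0.28, -0.97, -0.25, 0, 1]
    - [0.28, -0.97, -0.25, 0, 1]
    - [0.28, -0.97, -0.25, 0, 1]

```text
time_s: 19.12
tcp_pos: [430.9, 48.1, 192.0]
orientation: [0.992, 0.126, -0.009, -0.001]
wrist_force: [-0.7, 0.4, -0.0]
finger_gap: 58.0
```

>>> jog_arm:
  deltas:
    - [0.07, -0.3, 0, 0, 1]
    - [0.18, -0.65, 0, 0, 1]
    - [0.28, -0.97, 0, 0, 1]
    - [0.28, -0.97, 0, 0, 1]
    - [0.28, -0.97, 0, 0, 1]

```text
time_s: 19.53
tcp_pos: [433.5, 148.9, 190.9]
orientation: [0.992, 0.127, -0.01, -0.0]
wrist_force: [0.2, -1.3, -1.4]
finger_gap: 57.8
```

>>> jog_arm:
  deltas:
    - [0.07, -0.3, 0, 0, 1]
    - [0.18, -0.65, 0, 0, 1]
    - [0.28, -0.97, 0, 0, 1]
    - [0.28, -0.97, 0, 0, 1]
    - [0.28, -0.97, 0, 0, 1]

```text
time_s: 19.95
tcp_pos: [436.4, 248.8, 189.8]
orientation: [0.992, 0.127, -0.011, 0.001]
wrist_force: [-0.7, -1.6, -0.3]
finger_gap: 57.6
```

```bash
python3 - <<'E'
from look import *
s=st([441.5,347,190]);print(s["joints"].round(2))
d=snapshot("wrist");crop(d,0,0,640,480,1,"pics/w24.png")
E
```

```text
[436.4 248.8 189.8] [ 9.918e-01  1.270e-01 -1.080e-02  6.000e-04] [-0.7 -1.6 -0.3] gap 57.6 t 19.95 [ 0.296 -0.937 -0.007]
[0.38 0.22 1.74 0.   1.2  1.69]
```

View pics/w24.png

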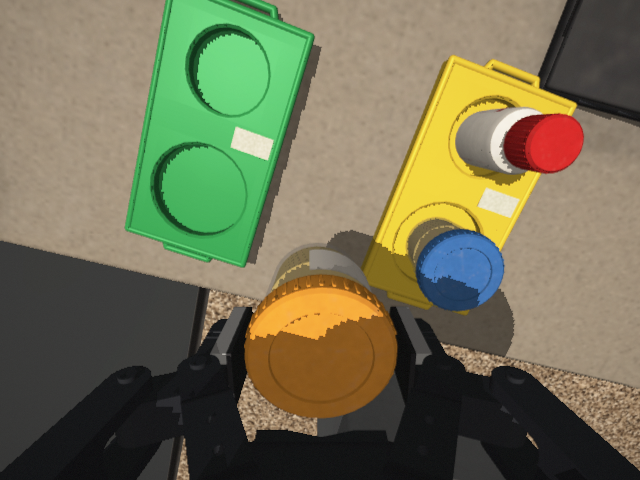

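```bash
python3 - <<'E'
from look import *
d=snapshot("wrist");a,b=onz(d,199,188,23),onz(d,230,70,23);print(a,b,np.linalg.norm(a-b))
E
```

```text
[445.06386671 351.13201575  23.        ] [535.26415509 341.9205471   23.        ] 90.66941699359863
```

>>> jog_arm:
  deltas:
    - [0.1, -0.3, 0, 0, 1]
    - [0.2, -0.65, 0, 0, 1]
    - [0.3, -0.95, 0.1, 0, 1]
    - [0.3, -0.95, 0.5, 0, 1]
    - [0.3, -0.95, 0.8, 0, 1]

```text
time_s: 20.47
tcp_pos: [440.8, 346.5, 108.7]
orientation: [0.992, 0.126, -0.01, 0.0]
wrist_force: [-0.6, -0.3, -1.9]
finger_gap: 58.0
```

>>> jog_arm:
  deltas:
    - [0, 0, 0.1, 0, 1]
    - [0, 0, 0.1, 0, 1]

```text
time_s: 20.63
tcp_pos: [438.7, 343.0, 95.2]
orientation: [0.992, 0.125, -0.014, 0.003]
wrist_force: [0.2, -0.0, -0.6]
finger_gap: 57.6
```

```bash
python3 - <<'E'
from look import *
s=st([441.5,347,74])
d=snapshot("wrist");crop(d,160,120,480,360,2.5,"pics/w25.png")
e=snapshot("side");crop(e,245,165,345,240,8,"pics/s25.png")
print(proj(d,(441.5,347,23)))
E
```

```text
[438.7 343.   95.2] [ 0.9921  0.125  -0.0136  0.0026] [ 0.2 -0.  -0.6] gap 57.6 t 20.6333 [ 0.043 -0.033  0.211]
[315.48464329 267.61443374]
```

View pics/w25.png

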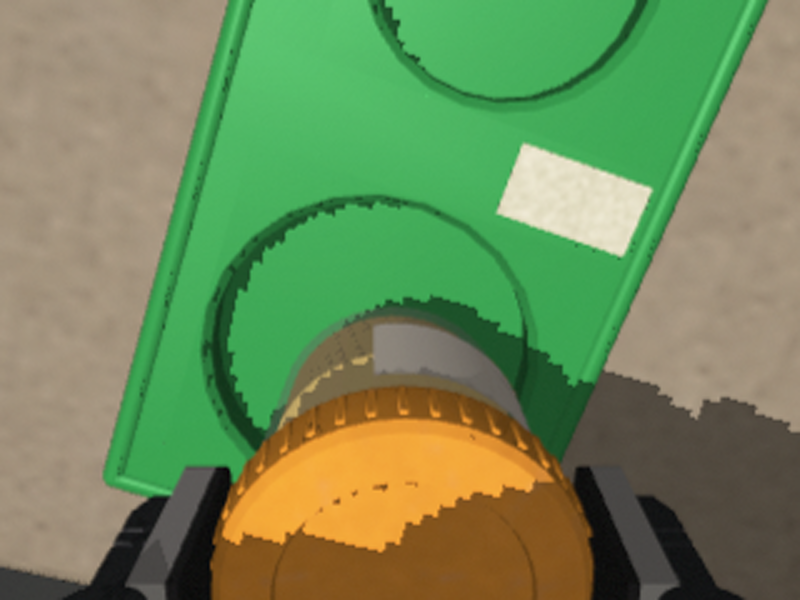

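View pics/s25.png

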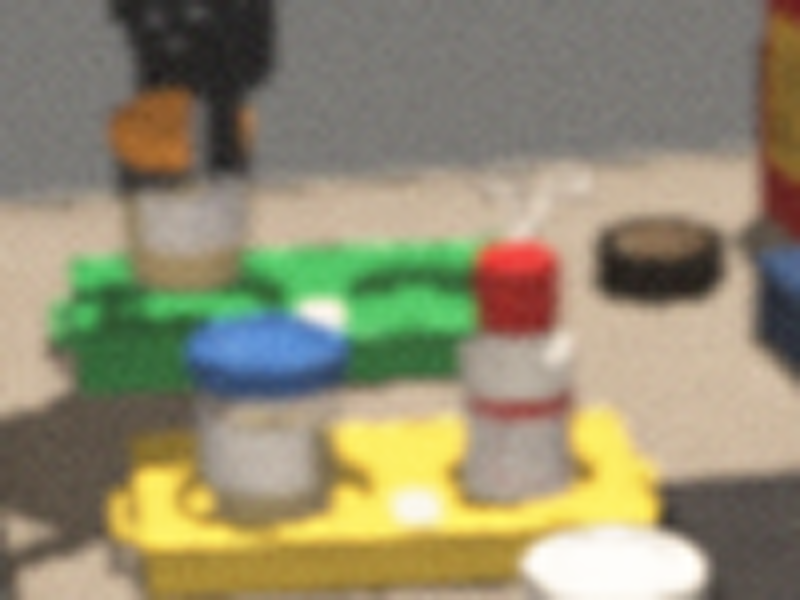

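>>> jog_arm:
  deltas:
    - [0.02, -0.03, 0, 0, 1]
    - [0.05, -0.055, 0.07, 0, 1]
    - [0.05, -0.055, 0.15, 0, 1]
    - [0.05, -0.055, 0.15, 0, 1]
    - [0.05, -0.055, 0.15, 0, 1]

```text
time_s: 21.15
tcp_pos: [444.0, 351.2, 83.2]
orientation: [0.992, 0.125, -0.011, 0.001]
wrist_force: [0.4, -0.3, -0.4]
finger_gap: 57.8
```

```bash
python3 - <<'E'
from look import *
s=st([441.5,347,74])
d=snapshot("wrist");crop(d,160,120,480,360,2.5,"pics/w26.png")
e=snapshot("side");crop(e,245,165,345,240,8,"pics/s26.png")
E
```

```text
[444.  351.2  83.2] [ 0.9921  0.125  -0.0107  0.0011] [ 0.4 -0.3 -0.4] gap 57.8 t 21.15 [-0.032  0.034  0.093]
```

View pics/w26.png

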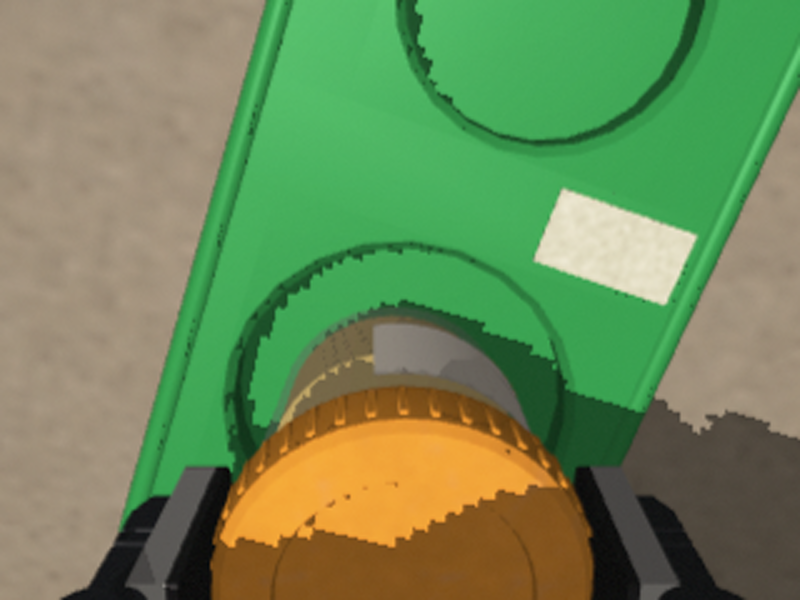

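View pics/s26.png

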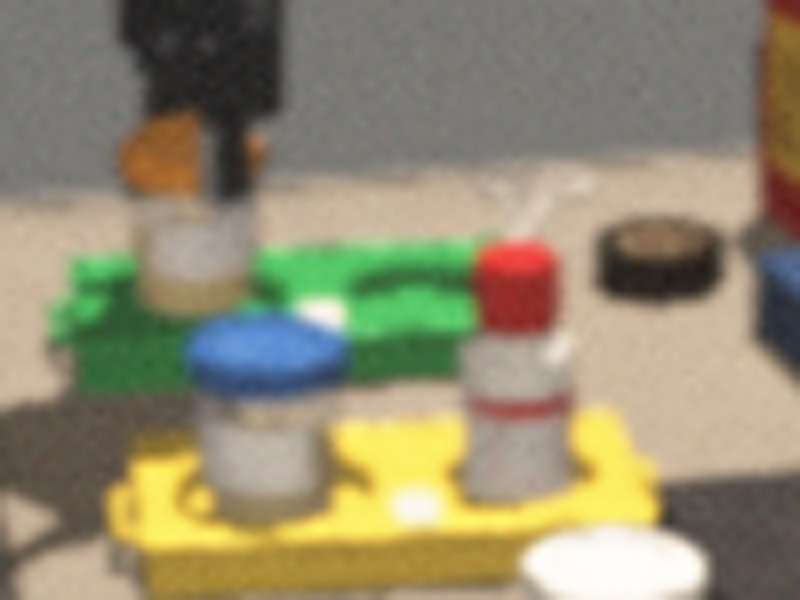

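>>> jog_arm:
  deltas:
    - [0.01, -0.01, 0.05, 0, 1]
    - [0.01, -0.01, 0.09, 0, 1]
    - [0.01, -0.01, 0.09, 0, 1]
    - [0.01, -0.01, 0.09, 0, 1]

```text
time_s: 21.58
tcp_pos: [444.6, 352.5, 74.4]
orientation: [0.992, 0.125, -0.01, 0.001]
wrist_force: [-0.1, -0.2, 0.0]
finger_gap: 57.6
```

>>> jog_arm:
  deltas:
    - [0, 0, 0.02, 0, 1]
    - [0, 0, 0.02, 0, 1]
    - [0, 0, 0.02, 0, 1]

```text
time_s: 21.83
tcp_pos: [445.2, 352.8, 73.9]
orientation: [0.992, 0.125, -0.009, 0.001]
wrist_force: [-0.5, -0.5, 8.5]
finger_gap: 57.5
```

>>> jog_arm:
  deltas:
    - [0, 0, 0, 0, 0.3]
    - [0, 0, 0, 0, 0]
    - [0, 0, 0, 0, -0.5]
    - [0, 0, 0, 0, -1]
    - [0, 0, 0, 0, -1]

```text
time_s: 22.25
tcp_pos: [445.0, 352.7, 73.6]
orientation: [0.992, 0.125, -0.01, 0.001]
wrist_force: [-0.2, -0.5, -0.1]
finger_gap: 84.6
```

>>> jog_arm:
  deltas:
    - [0, 0, -0.1, 0, -1]
    - [0, 0, -0.4, 0, -1]
    - [0, 0, -0.8, 0, -1]
    - [0, 0, -1, 0, -1]
    - [0, 0, -1, 0, -1]

```text
time_s: 22.67
tcp_pos: [450.0, 355.0, 179.6]
orientation: [0.992, 0.125, -0.005, -0.001]
wrist_force: [1.3, 0.6, 1.2]
finger_gap: 85.3
```

```bash
python3 - <<'E'
from look import *
s=st([528,-302,195])
d=snapshot("wrist");crop(d,0,0,640,480,1,"pics/w27.png")
e=snapshot("side");crop(e,245,165,345,240,8,"pics/s27.png")
E
```

```text
[450.  355.  179.6] [ 0.9921  0.1252 -0.0046 -0.0014] [1.3 0.6 1.2] gap 85.3 t 22.6667 [-0.878  6.557 -0.172]
```

View pics/w27.png

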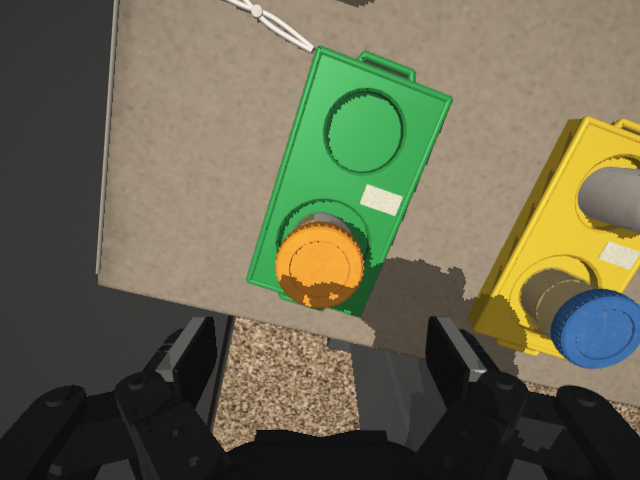

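View pics/s27.png

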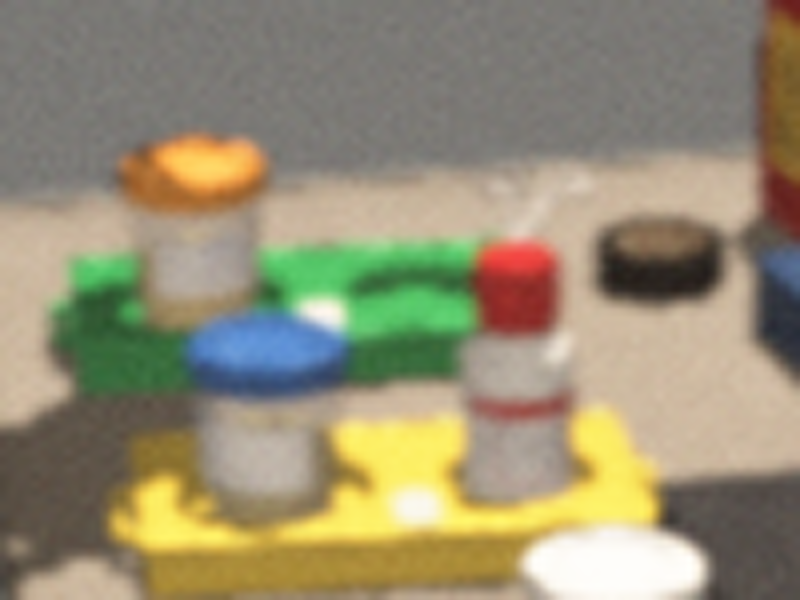

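>>> jog_arm:
  deltas:
    - [-0.03, 0.3, -0.1, 0, -1]
    - [-0.08, 0.7, -0.17, 0, -1]
    - [-0.12, 1, -0.17, 0, -1]
    - [-0.12, 1, -0.17, 0, -1]

```text
time_s: 23.1
tcp_pos: [460.0, 248.6, 190.8]
orientation: [0.992, 0.124, -0.01, 0.003]
wrist_force: [-1.4, -0.2, -0.2]
finger_gap: 85.8
```

>>> jog_arm:
  deltas:
    - [-0.03, 0.4, 0, 0, -1]
    - [-0.08, 0.8, 0, 0, -1]
    - [-0.12, 1, 0, 0, -1]
    - [-0.12, 1, 0, 0, -1]

```text
time_s: 23.43
tcp_pos: [472.0, 145.1, 189.8]
orientation: [0.992, 0.122, -0.012, 0.004]
wrist_force: [0.6, 0.4, -0.4]
finger_gap: 85.4
```

>>> jog_arm:
  deltas:
    - [-0.03, 0.4, 0, 0, -1]
    - [-0.08, 0.8, 0, 0, -1]
    - [-0.12, 1, 0, 0, -1]
    - [-0.12, 1, 0, 0, -1]

```text
time_s: 23.77
tcp_pos: [484.4, 42.6, 189.4]
orientation: [0.993, 0.12, -0.014, 0.004]
wrist_force: [0.5, 0.2, -0.2]
finger_gap: 85.4
```

>>> jog_arm:
  deltas:
    - [-0.03, 0.4, 0, 0, -1]
    - [-0.08, 0.8, 0, 0, -1]
    - [-0.12, 1, 0, 0, -1]
    - [-0.12, 1, 0, 0, -1]

```text
time_s: 24.1
tcp_pos: [497.0, -59.5, 189.2]
orientation: [0.993, 0.118, -0.014, 0.004]
wrist_force: [0.8, -0.3, 0.3]
finger_gap: 85.1
```

>>> jog_arm:
  deltas:
    - [-0.03, 0.4, 0, 0, -1]
    - [-0.08, 0.8, 0, 0, -1]
    - [-0.12, 1, 0, 0, -1]
    - [-0.12, 1, 0, 0, -1]

```text
time_s: 24.43
tcp_pos: [509.9, -161.4, 189.2]
orientation: [0.993, 0.117, -0.014, 0.005]
wrist_force: [0.3, 0.3, 0.7]
finger_gap: 85.4
```

```bash
python3 - <<'E'
from look import *
s=st([528,-302,190])
E
```

```text
[ 509.9 -161.4  189.2] [ 0.993   0.1172 -0.0145  0.0046] [0.3 0.3 0.7] gap 85.4 t 24.4333 [-0.151  1.41   0.004]
```

>>> jog_arm:
  deltas:
    - [-0.03, 0.4, 0, 0, -1]
    - [-0.06, 0.7, 0, 0, -1]
    - [-0.08, 0.9, 0, 0, -1]
    - [-0.08, 0.9, 0, 0, -1]

```text
time_s: 24.77
tcp_pos: [524.3, -251.9, 188.9]
orientation: [0.993, 0.116, -0.014, 0.005]
wrist_force: [0.2, 0.1, 0.4]
finger_gap: 85.6
```

>>> jog_arm:
  deltas:
    - [-0.03, 0.3, 0, 0, -1]
    - [-0.06, 0.48, 0, 0, -1]
    - [-0.06, 0.48, 0, 0, -1]
    - [-0.06, 0.48, 0, 0, -1]

```text
time_s: 25.1
tcp_pos: [529.8, -298.7, 188.8]
orientation: [0.993, 0.116, -0.015, 0.003]
wrist_force: [-0.1, -0.1, -0.4]
finger_gap: 85.3
```

```bash
python3 - <<'E'
from look import *
s=st([528,-302,68])
d=snapshot("wrist");crop(d,0,0,640,480,1,"pics/w28.png")
print(proj(d,(528,-302,74)))
t=snapshot("top");crop(t,110,180,270,300,5,"pics/t28.png")
st()
E
```

```text
[ 529.8 -298.7  188.8] [ 0.9931  0.1161 -0.0147  0.0035] [-0.1 -0.1 -0.4] gap 85.3 t 25.1 [0.012 0.024 1.208]
[324.62100787 252.37679129]
[ 529.5 -298.1  189.1] [ 0.9931  0.1167 -0.0147  0.0036] [-0.2 -0.5 -0.8] gap 84.8 t 25.2
```

View pics/w28.png

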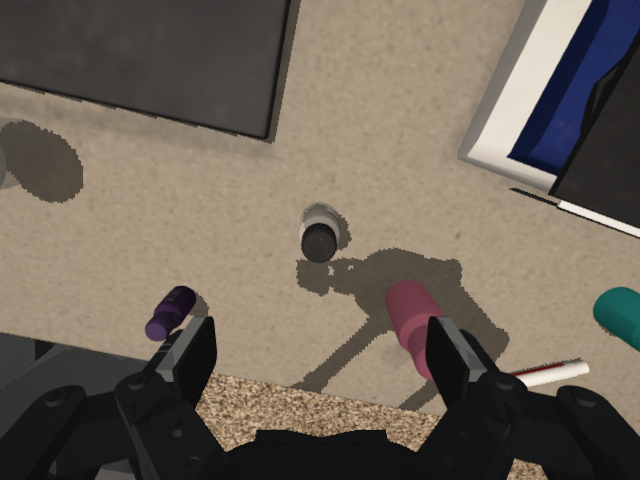

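View pics/t28.png

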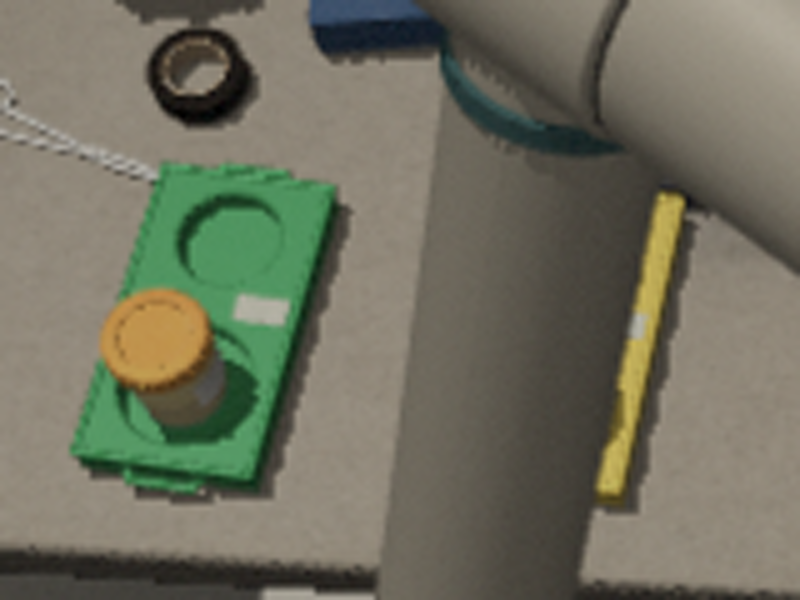

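>>> jog_arm:
  deltas:
    - [0.02, 0.01, 0.3, 0, -1]
    - [0.02, 0.01, 0.7, 0, -1]
    - [0.02, 0.01, 0.85, 0, -1]
    - [0.02, 0.01, 0.85, 0, -1]
    - [0.02, 0.01, 0.85, 0, -1]

```text
time_s: 25.62
tcp_pos: [528.9, -298.0, 103.7]
orientation: [0.993, 0.117, -0.015, 0.003]
wrist_force: [-0.0, 0.2, 0.1]
finger_gap: 85.3
```

```bash
python3 - <<'E'
from look import *
s=st([531.5,-300,67])
d=snapshot("wrist");crop(d,160,120,480,360,2.5,"pics/w29.png")
print(proj(d,(531.5,-300,74)), "at tcp-xy", proj(d,(s["tcp_pos"][0],s["tcp_pos"][1],74)))
E
```

```text
[ 528.9 -298.   103.7] [ 0.993   0.1171 -0.0153  0.0027] [-0.   0.2  0.1] gap 85.3 t 25.6167 [0.032 0.024 0.366]
[326.66435122 304.6505489 ] at tcp-xy [321.29167725 308.52988409]
```

View pics/w29.png

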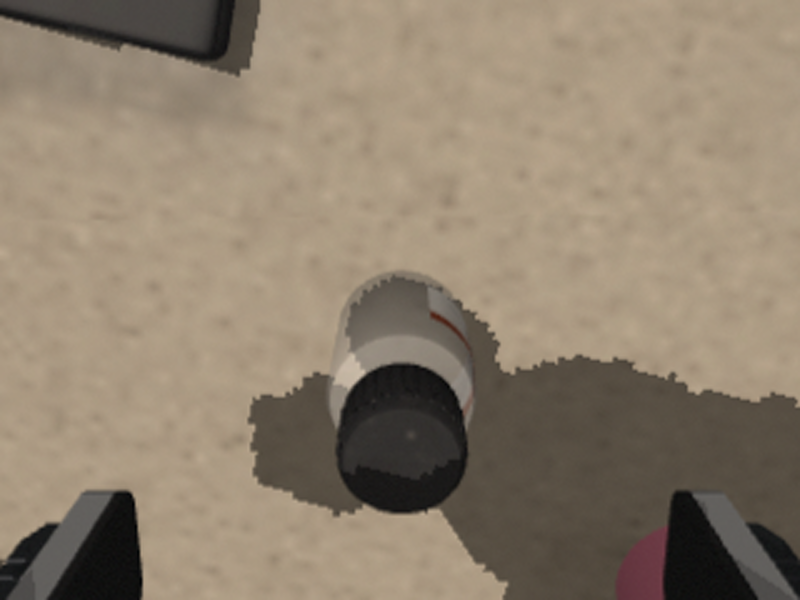

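>>> jog_arm:
  deltas:
    - [0.04, 0, 0.2, 0, -1]
    - [0.04, 0, 0.36, 0, -1]
    - [0.04, 0, 0.36, 0, -1]
    - [0.04, 0, 0.36, 0, 0]
    - [0.04, 0, 0.36, 0, 1]

```text
time_s: 26.08
tcp_pos: [533.9, -299.0, 70.9]
orientation: [0.993, 0.117, -0.013, 0.005]
wrist_force: [0.3, -0.3, 0.7]
finger_gap: 64.0
```

>>> jog_arm:
  deltas:
    - [0, 0, 0, 0, 1]
    - [0, 0, 0, 0, 1]
    - [0, 0, 0, 0, 1]
    - [0, 0, 0, 0, 1]
    - [0, 0, 0, 0, 1]

```text
time_s: 26.5
tcp_pos: [534.5, -299.1, 72.1]
orientation: [0.993, 0.117, -0.012, 0.005]
wrist_force: [-0.6, 1.5, 5.7]
finger_gap: 23.6
```

>>> jog_arm:
  deltas:
    - [0, 0, 0, 0, 1]
    - [0, 0, 0, 0, 1]
    - [0, 0, 0, 0, 1]
    - [0, 0, 0, 0, 1]
    - [0, 0, 0, 0, 1]

```text
time_s: 26.92
tcp_pos: [534.5, -299.2, 72.2]
orientation: [0.993, 0.117, -0.012, 0.005]
wrist_force: [-0.6, 0.3, 2.1]
finger_gap: 23.0
```

```bash
python3 - <<'E'
from look import *
s=st([536,344,190])
d=snapshot("wrist");crop(d,160,120,480,360,2.5,"pics/w30.png")
E
```

```text
[ 534.5 -299.2   72.2] [ 0.993   0.117  -0.0121  0.0055] [-0.6  0.3  2.1] gap 23.0 t 26.9167 [ 1.478 -6.243 -1.266]
```

View pics/w30.png

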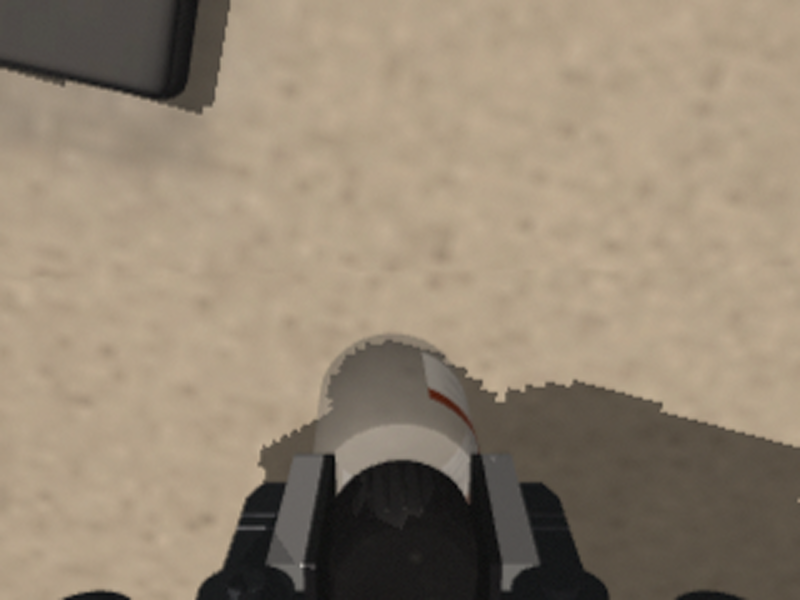

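>>> jog_arm:
  deltas:
    - [0, 0, -0.1, 0, 1]
    - [0, 0, -0.4, 0, 1]
    - [0, 0, -0.8, 0, 1]
    - [0, 0, -1, 0, 1]
    - [0, 0, -1, 0, 1]

```text
time_s: 27.38
tcp_pos: [539.6, -299.6, 178.2]
orientation: [0.993, 0.117, -0.008, 0.009]
wrist_force: [0.0, -0.9, -0.6]
finger_gap: 23.6
```

>>> jog_arm:
  deltas:
    - [0.06, -0.25, -0.15, 0, 1]
    - [0.15, -0.6, -0.25, 0, 1]
    - [0.22, -0.95, -0.25, 0, 1]
    - [0.24, -1, -0.25, 0, 1]
    - [0.24, -1, -0.25, 0, 1]

```text
time_s: 27.8
tcp_pos: [539.3, -193.8, 200.7]
orientation: [0.993, 0.119, -0.009, 0.008]
wrist_force: [0.1, -1.5, -0.1]
finger_gap: 22.8
```

>>> jog_arm:
  deltas:
    - [0.06, -0.25, 0, 0, 1]
    - [0.15, -0.6, 0, 0, 1]
    - [0.22, -0.95, 0, 0, 1]
    - [0.24, -1, 0, 0, 1]
    - [0.24, -1, 0, 0, 1]

```text
time_s: 28.22
tcp_pos: [538.8, -90.1, 198.1]
orientation: [0.993, 0.12, -0.009, 0.008]
wrist_force: [0.1, -0.7, 0.7]
finger_gap: 23.2
```

>>> jog_arm:
  deltas:
    - [0.06, -0.25, 0, 0, 1]
    - [0.15, -0.6, 0, 0, 1]
    - [0.22, -0.95, 0, 0, 1]
    - [0.24, -1, 0, 0, 1]
    - [0.24, -1, 0, 0, 1]

```text
time_s: 28.63
tcp_pos: [538.8, 12.7, 195.8]
orientation: [0.993, 0.121, -0.01, 0.009]
wrist_force: [0.2, -0.9, -0.4]
finger_gap: 23.3
```

```bash
python3 - <<'E'
from look import *
s=st([536,344,195])
d=snapshot("wrist");crop(d,0,0,640,480,1,"pics/w31.png")
E
```

```text
[538.8  12.7 195.8] [ 0.9926  0.1207 -0.0095  0.0088] [ 0.2 -0.9 -0.4] gap 23.3 t 28.6333 [ 0.767 -3.223 -0.057]
```

View pics/w31.png

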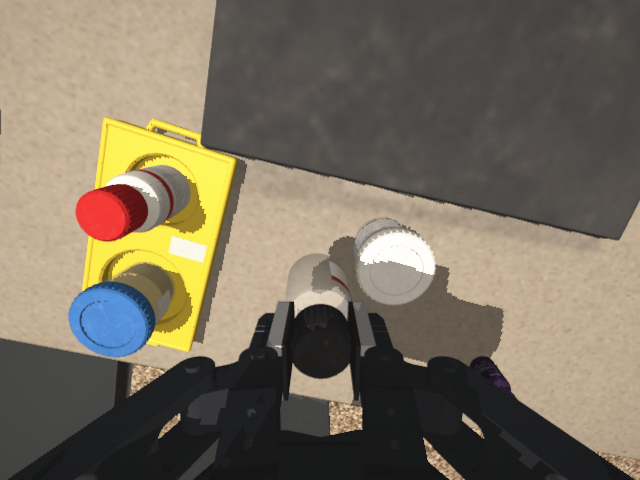

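>>> jog_arm:
  deltas:
    - [0.06, -0.25, -0.15, 0, 1]
    - [0.15, -0.6, -0.25, 0, 1]
    - [0.22, -0.95, -0.25, 0, 1]
    - [0.24, -1, -0.25, 0, 1]
    - [0.24, -1, -0.25, 0, 1]

```text
time_s: 29.1
tcp_pos: [539.6, 114.3, 218.6]
orientation: [0.993, 0.121, -0.009, 0.01]
wrist_force: [0.7, -0.8, -1.2]
finger_gap: 23.2
```

>>> jog_arm:
  deltas:
    - [0.06, -0.25, 0, 0, 1]
    - [0.15, -0.6, 0, 0, 1]
    - [0.22, -0.95, 0, 0, 1]
    - [0.24, -1, 0, 0, 1]
    - [0.24, -1, 0, 0, 1]

```text
time_s: 29.52
tcp_pos: [539.7, 216.3, 215.8]
orientation: [0.993, 0.121, -0.009, 0.011]
wrist_force: [0.2, -0.7, -0.7]
finger_gap: 23.4
```

>>> jog_arm:
  deltas:
    - [0.06, -0.25, 0, 0, 1]
    - [0.15, -0.6, 0, 0, 1]
    - [0.25, -0.95, 0.1, 0, 1]
    - [0.27, -1, 0.3, 0, 1]
    - [0.27, -1, 0.3, 0, 1]

```text
time_s: 29.93
tcp_pos: [540.6, 317.2, 179.5]
orientation: [0.992, 0.121, -0.012, 0.012]
wrist_force: [-0.9, -1.0, -1.5]
finger_gap: 23.5
```

```bash
python3 - <<'E'
from look import *
s=st([536,344,110]);print(s["joints"].round(2))
d=snapshot("wrist");crop(d,0,0,640,480,1,"pics/w32.png")
E
```

```text
[540.6 317.2 179.5] [ 0.9925  0.1214 -0.0125  0.0123] [-0.9 -1.  -1.5] gap 23.5 t 29.9333 [ 0.039 -0.286  0.688]
[ 0.43  0.41  1.47 -0.02  1.29  1.76]
```

View pics/w32.png

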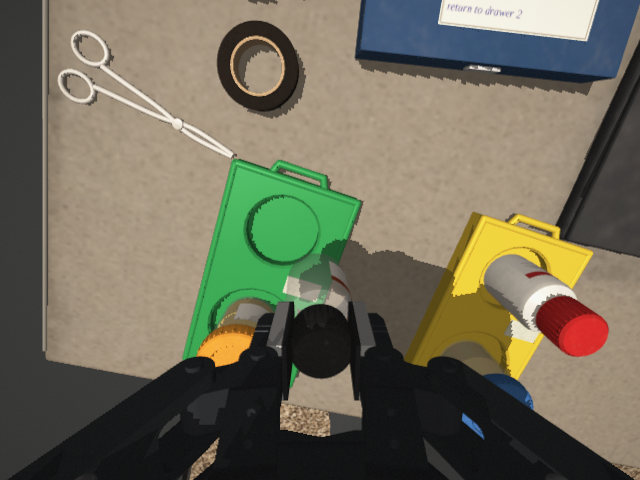

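>>> jog_arm:
  deltas:
    - [0.05, -0.29, 0.1, 0, 1]
    - [0.05, -0.29, 0.4, 0, 1]
    - [0.05, -0.29, 0.65, 0, 1]
    - [0.05, -0.29, 0.65, 0, 1]
    - [0.05, -0.29, 0.65, 0, 1]

```text
time_s: 30.4
tcp_pos: [537.7, 341.0, 115.1]
orientation: [0.993, 0.12, -0.013, 0.014]
wrist_force: [-0.3, -0.8, 0.2]
finger_gap: 23.1
```

```bash
python3 - <<'E'
from look import *
s=st([537,345,84])
d=snapshot("wrist");crop(d,160,120,480,360,2.5,"pics/w33.png")
e=snapshot("side");crop(e,245,165,345,240,8,"pics/s33.png")
t=snapshot("top");crop(t,110,180,230,270,6,"pics/t33.png")
E
```

```text
[537.7 341.  115.1] [ 0.9926  0.1198 -0.0131  0.0136] [-0.3 -0.8  0.2] gap 23.1 t 30.4 [ 0.012 -0.048  0.31 ]
```

View pics/w33.png

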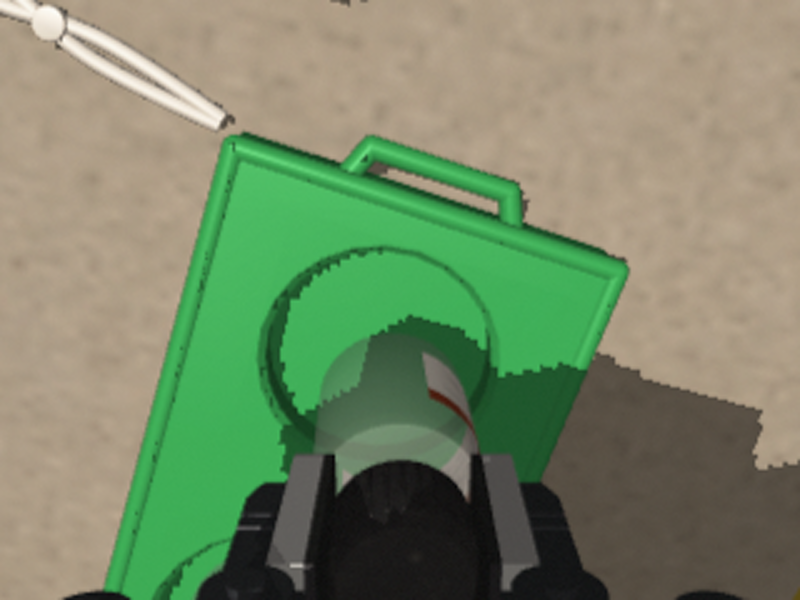

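View pics/s33.png

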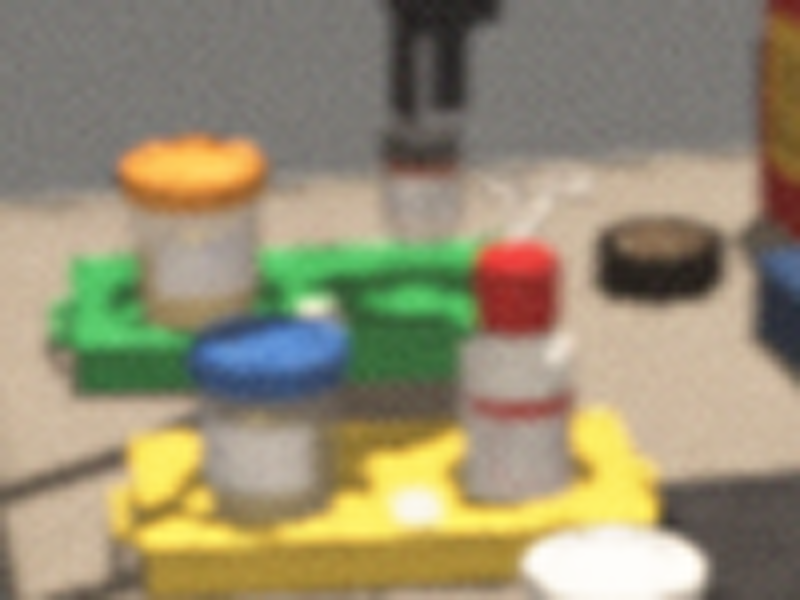

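View pics/t33.png

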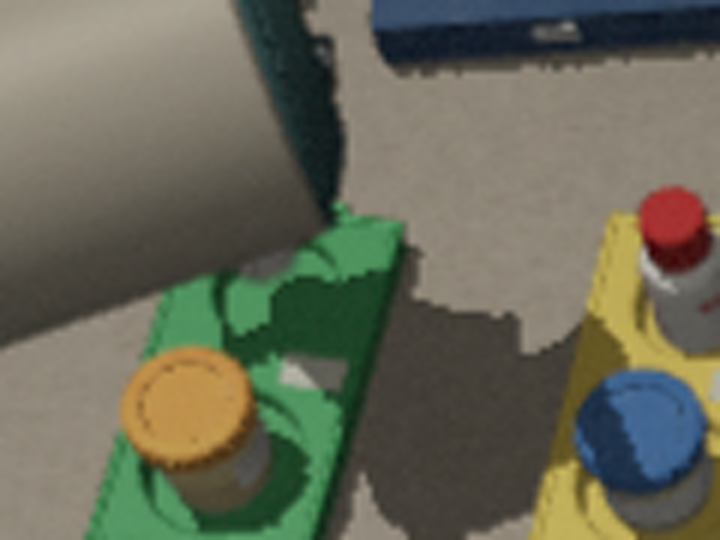

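>>> jog_arm:
  deltas:
    - [0.02, -0.04, 0.05, 0, 1]
    - [0.03, -0.04, 0.12, 0, 1]
    - [0.03, -0.04, 0.2, 0, 1]
    - [0.03, -0.04, 0.2, 0, 1]
    - [0.03, -0.04, 0.2, 0, 1]

```text
time_s: 30.97
tcp_pos: [540.2, 346.9, 96.6]
orientation: [0.993, 0.12, -0.011, 0.012]
wrist_force: [-0.3, 0.0, -1.4]
finger_gap: 23.1
```

```bash
python3 - <<'E'
from look import *
s=st([537,345,83])
d=snapshot("wrist");crop(d,160,120,480,360,2.5,"pics/w34.png")
e=snapshot("side");crop(e,245,165,345,240,8,"pics/s34.png")
E
```

```text
[540.2 346.9  96.6] [ 0.9926  0.1203 -0.011   0.0125] [-0.3  0.  -1.4] gap 23.1 t 30.9667 [-0.033  0.008  0.137]
```

View pics/w34.png

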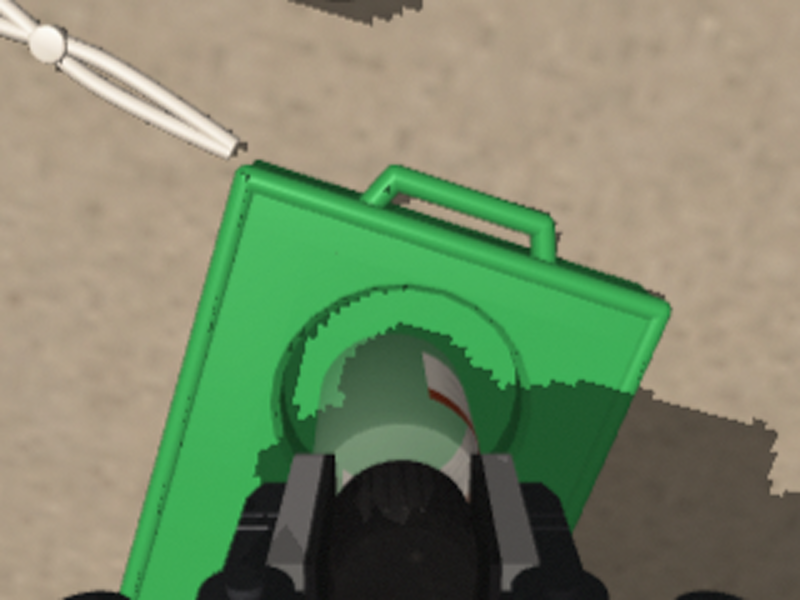

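View pics/s34.png

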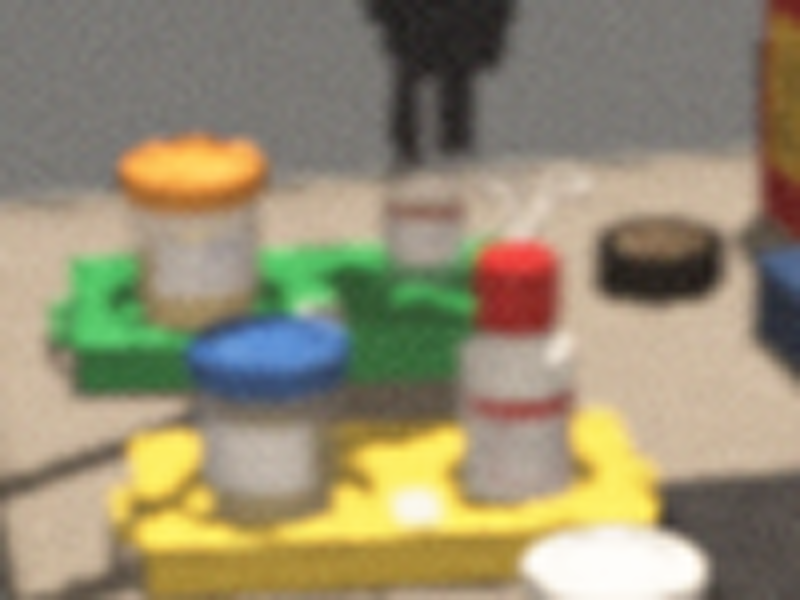

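>>> jog_arm:
  deltas:
    - [0, 0, 0.05, 0, 1]
    - [0, 0, 0.1, 0, 1]
    - [0, 0, 0.13, 0, 1]
    - [0, 0, 0.13, 0, 1]
    - [0, 0, 0.13, 0, 1]

```text
time_s: 31.48
tcp_pos: [540.4, 346.8, 84.0]
orientation: [0.993, 0.12, -0.011, 0.012]
wrist_force: [0.0, -0.2, -0.5]
finger_gap: 23.6
```

>>> jog_arm:
  deltas:
    - [0, 0, 0.02, 0, 1]
    - [0, 0, 0.02, 0, 1]
    - [0, 0, 0.02, 0, 1]

```text
time_s: 31.73
tcp_pos: [540.5, 346.8, 82.1]
orientation: [0.993, 0.12, -0.01, 0.012]
wrist_force: [-0.2, -0.2, -0.2]
finger_gap: 23.2
```

```bash
python3 - <<'E'
from look import *
s=st([537,345,82])
d=snapshot("wrist");crop(d,160,120,480,360,2.5,"pics/w35.png")
E
```

```text
[540.5 346.8  82.1] [ 0.9926  0.1203 -0.0104  0.0122] [-0.2 -0.2 -0.2] gap 23.2 t 31.7333 [-0.038  0.009  0.002]
```

View pics/w35.png

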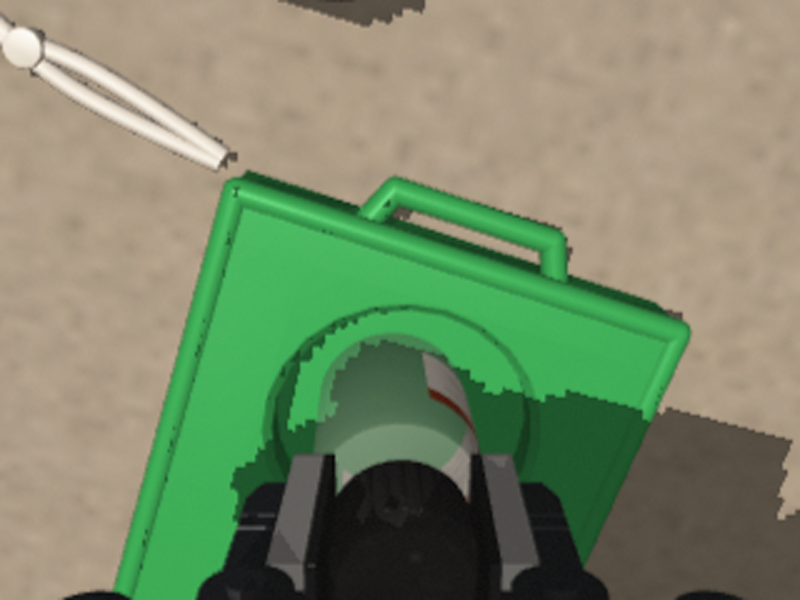

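>>> jog_arm:
  deltas:
    - [-0.02, 0, 0.01, 0, 1]
    - [-0.02, 0, 0.03, 0, 1]
    - [-0.02, 0, 0.03, 0, 1]

```text
time_s: 32.03
tcp_pos: [540.3, 347.0, 81.9]
orientation: [0.993, 0.12, -0.008, 0.012]
wrist_force: [-0.7, -0.3, 10.2]
finger_gap: 23.1
```

Contact shows at the expected height. Next I release the bottle and retreat.

>>> jog_arm:
  deltas:
    - [0, 0, 0, 0, 0.7]
    - [0, 0, 0, 0, 0.4]
    - [0, 0, 0, 0, 0]
    - [0, 0, 0, 0, -0.3]
    - [0, 0, 0, 0, -0.3]

```text
time_s: 32.45
tcp_pos: [539.9, 346.8, 81.4]
orientation: [0.993, 0.12, -0.008, 0.012]
wrist_force: [-0.7, -0.0, -0.5]
finger_gap: 55.2
```

>>> jog_arm:
  deltas:
    - [0, 0, -0.1, 0, -0.3]
    - [0, 0, -0.4, 0, -0.3]
    - [0, 0, -0.8, 0, -0.3]
    - [0, 0, -1, 0, -0.3]
    - [0, 0, -1, 0, -0.3]

```text
time_s: 32.87
tcp_pos: [544.2, 351.0, 187.9]
orientation: [0.993, 0.12, -0.003, 0.01]
wrist_force: [0.9, 0.2, 0.3]
finger_gap: 56.0
```

>>> jog_arm:
  deltas:
    - [-0.2, 0, -0.2, 0, -0.3]
    - [-0.5, 0, -0.5, 0, -0.3]
    - [-0.8, 0, -0.8, 0, -0.3]
    - [-0.8, 0, -0.8, 0, -0.3]

```text
time_s: 33.2
tcp_pos: [463.9, 333.5, 274.5]
orientation: [0.993, 0.121, -0.001, 0.008]
wrist_force: [0.9, -0.6, 0.3]
finger_gap: 55.5
```

```bash
python3 - <<'E'
from look import *
st()
d=snapshot("wrist");crop(d,0,0,640,480,1,"pics/w36.png")
e=snapshot("side");crop(e,240,165,370,262,6,"pics/s36.png")
t=snapshot("top");crop(t,110,180,370,310,3,"pics/t36.png")
E
```

```text
[463.9 333.5 274.5] [ 9.926e-01  1.211e-01 -6.000e-04  8.200e-03] [ 0.9 -0.6  0.3] gap 55.5 t 33.2
```

View pics/w36.png

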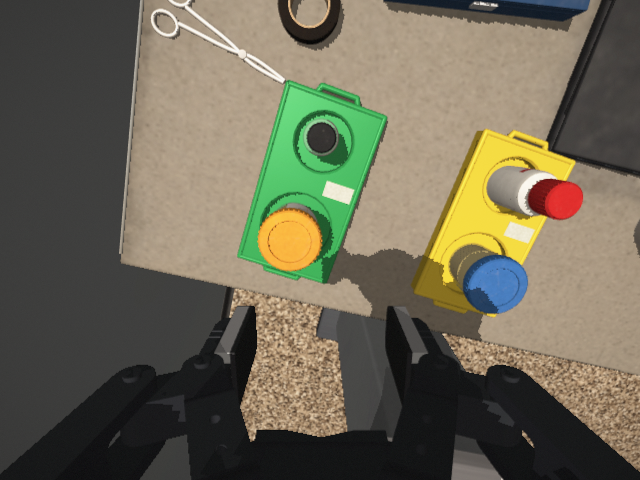

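View pics/s36.png

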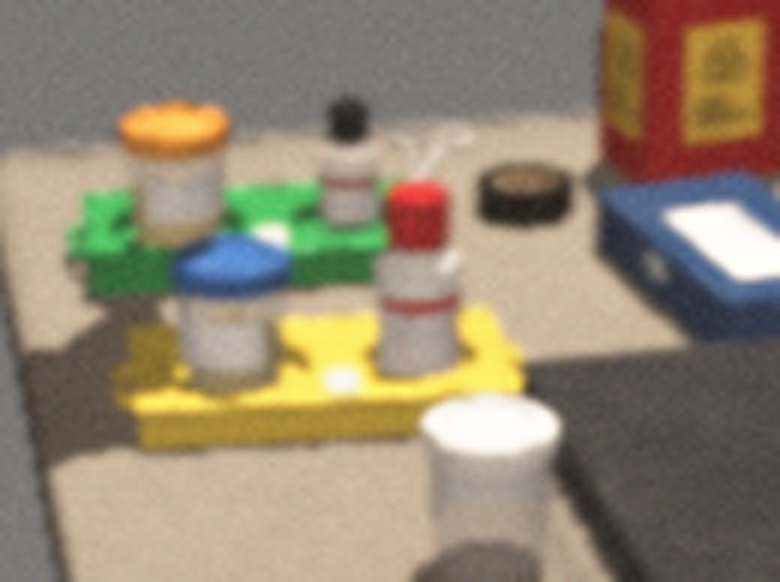

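View pics/t36.png

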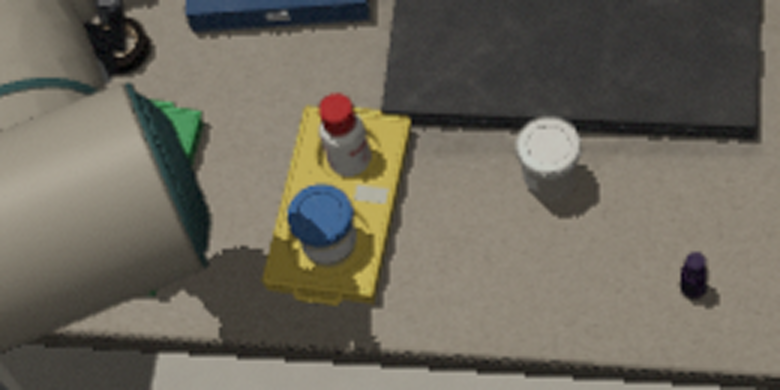

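```bash
python3 - <<'E'
from look import *
d=snapshot("wrist");crop(d,410,120,610,270,4,"pics/w37.png");crop(d,240,80,400,200,5,"pics/w38.png")
t=snapshot("top");crop(t,195,205,255,285,7,"pics/t38.png")
E
```

```text
(no output)
```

View pics/w37.png

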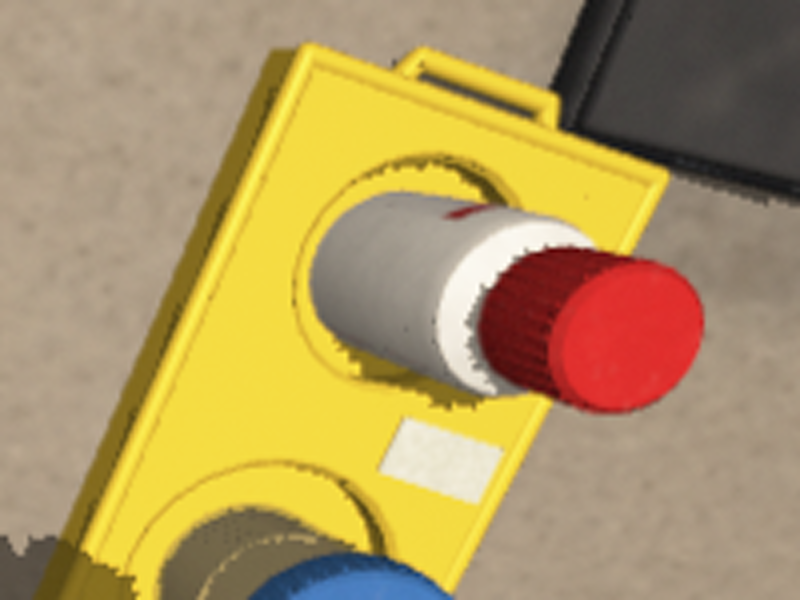

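View pics/w38.png

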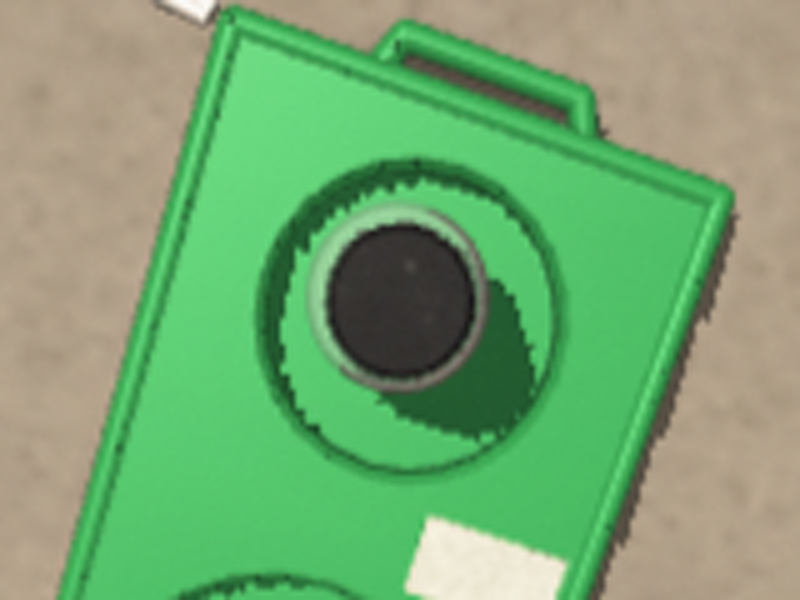

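View pics/t38.png

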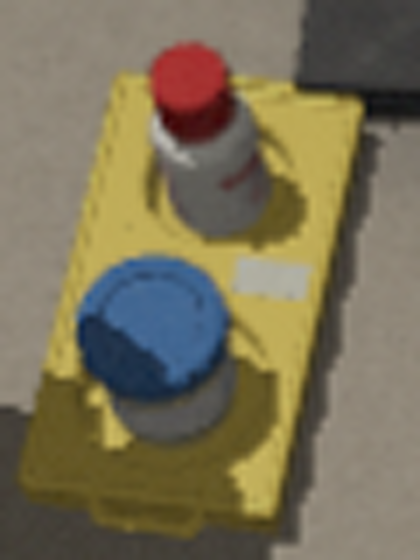

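```bash
python3 -c "
from plant import arm
print(arm.job_done())"
```

```text
the job is handed in; nothing more can be done
None
```

Both kits are made up and the job is handed in, at about 33 s of the 112 s allowed. The hand-in gives no verdict, so what follows is from my own checks.

**Placed:** the orange-lidded cup and black-capped bottle are in the green tray, and the blue-lidded cup and red-capped bottle are in the yellow tray. I gripped each by its lid or cap and let go with its foot at the recess-floor height. Wrist force confirmed contact for all but the blue cup, which I released at that height without a clear force reading.

**Last checks:** the final wrist, side and top pictures show all four upright inside their recess rims. The black bottle is about 4 mm off its recess centre. The blue cup fitted its recess concentrically in an overlay. For the orange cup and red bottle I judged the fit by eye and made no final measurement. The gripper is clear, with the TCP at about 275 mm height.

**Left alone:** the colourless-lidded cup and the violet bottle were not touched and look unmoved in the top view. I did not measure their positions at the end.

**Disagreements:** the three cameras differed by about 5 to 8 mm on absolute positions, more than the stated 2 mm. I therefore lined up each placing by the object and recess seen in the same picture. The tool also drifted to about 0.03 rad of tilt, but the objects stood upright once released.

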